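Slide the portion caddy's lid home until its tab clicks

ROBOT

A 6-joint arm with a two-finger parallel gripper is mounted at the origin on the work surface. World frame = base frame: x ahead of the robot, y to its left, z up, the work surface at z = 0. Lengths are in mm, angles in rad, forces in N, time in s.
With the tool pointing down it reaches from about 300 to 775 mm from the base axis. Payload 14.6 kg.
Tool frame: the origin (TCP) lies midway between the tips of the shut fingers; the grasp point (between the pads) lies manip.grasp_offset behind it (manip.grasp_offset is the distance from the TCP to the grasp point, in mm); z points along the fingers, y is the direction in which the jaws open and shut (so a half turn about z gives the same grasp; the last joint's range is limited). The gripper opens to 94 mm and grips with 3 to 60 N. Pads are 16 mm wide; open, the fingers measure 119 mm over their backs; the gripper's body (75 mm by 177 mm) begins 78 mm behind the grasp point.
Start: joints at [-0.067, 0.3, 1.521, -0, 1.321, -0.067], TCP at [549.99, -0.002, 167.346] pointing down, gripper open.
Joint ranges: [-3.03, 3.03], [-0.79, 2.21], [0.23, 2.52], [-1.04, 4.18], [0, 3.07], [-2.55, 2.55]. Speed limits (rad/s): [2.22, 2.22, 2.57, 3.14, 3.14, 3.14].

INTERFACE

Orientations are given as [roll, pitch, yaw] about the fixed x, y, z axes, in that order (R = Rz(yaw) Ry(pitch) Rx(roll)).
In Python, from cell import monitor, vision, order, manip gives the robot as it stands.
- The arm moves only by the shell command python3 -m jog 'ROWS' [FORCE]. ROWS is JSON, a list of rows, each a list of 7 numbers: the shift along the tool's x, y, z in cm, then the turn, a rotation vector about the tool's x, y, z in rad, then the opening in per cent of the stroke, from 0 (shut) to 100 (fully open). In form: [[tx, ty, tz, rx, ry, rz, jaw], ...]. A call has 1 to 8 rows; each row shifts and turns the commanded pose from where the row before left it, along the tool's axes as they then stand; what a row does not reach is not made up. A row lasts 1/10 s, in which the tool goes at most 50 mm and 8.59 degrees, less where a joint would pass 70% of its speed; a pose out of reach is approached as far as the arm can. A call is refused whole if a number of a shift passes 5 or a number of a turn 0.15, either way. A call with a gripper value outside its range is refused whole. The fingers move at their own pace and stop on an object; FORCE is the grip in N (left out, the last holds). Time passes only in rows, so rows that do not move let the fingers close. It gives the time, the measured TCP pose, the force and the opening at its end, in the units of the state.
- monitor.read_state(): the state, without advancing time (a new reading comes with each control period).
- vision.camera(name): name is "scene" or "side" or "wrist"; returns a dict with "color" (384x512x3 uint8, blue, green, red), "fx", "fy", "cx", "cy" (pixels), "cam_to_world" (4x4, takes a point from camera to world coordinates); the wrist camera has in their place "tool_from_camera" (4x4, takes a point from camera to tool coordinates, whose origin is the TCP and whose axes are the flange's). Camera axes: x right, y down, z forward; pixel columns grow to the right and rows downward; lengths in mm; the calibration is good to about 2 mm. A picture is of the moment at which its call begins: read the wrist's pose just before it. There is no depth.
- order.sign_off(): hands the job in, once; it reports no verdict.
The state is a dict: "clock": time; "joints": joint angles; "qd": joint speeds; "effort": joint torques, N m; "eef_pos": TCP position; "eef_rot": TCP orientation; "wrist_force": force on the tool from outside, world axes, zero at the start; "moment": the same for the moment, N m; "finger_gap": finger opening in mm.
Only numpy, scipy, OpenCV 4.12 (cv2) and the standard library are available. Lean on these libraries where they do the work, as an engineer would, in place of code of your own. Each camera call takes 0.05 s, during which the arm holds its last target.

TASK

Close the portion-cup caddy that is screwed to the counter: pick up its slide lid by the fin, feed it tab first under the caddy's rails and slide it fully home until its flexible tab has clicked down behind the ledge at the far end, then let go. Be gentle, the plastic is thin: feel your way and never lean or ram on the caddy with more than about 20 N, and leave everything else on the counter where it is.

Things in the scene. Friction and masses are not known exactly. Their poses are not given: they have to be found in the camera images.
- caddy: Fixed open-topped grey plastic box, 173 mm long (x) by 100 mm wide (y), 55 mm high to the top of its rails, holding paper portion cups. Origin on the counter, 75 mm from the outside of its mouth end (x = -75 mm) and 98 mm from its ledge end; its x is the sliding direction, from mouth to ledge. The lid slides flat on the side walls, z = 45 mm, which are the floors of the rails.
- caddy_mouth (a point): Middle of the mouth, on the sliding plane (caddy x = -45 mm, z = 45; caddy axes), where the rails' lips begin. Rail slot 6.5 mm high, 91 mm between side guides; lips reach in to 38 mm from the middle. A flat porch lies at its height from 30 mm before it, cheeks narrowing 102 to 91 mm; the lips flare up 4 mm over 12 mm. Lay the lid's front edge on the porch, slide it in under the lips.
- end_range (a point): Middle of the travel of the clamped end piece, at rail height (caddy x = +45.5 mm, z = 45; caddy axes). The piece carries two rigid stops for the lid's front edge and, between them, the ledge: ramp 7 mm, flat 4 mm high, last bump 5.5 mm high, upright far face 38 mm beyond the stops. It is clamped anywhere from 14 mm before to 14 mm beyond this point: its true place must be seen or felt.
- lid_grip (a point): Centre of the white slide lid's fin (x towards the tab, z up). Fin: 10 mm thick (x), 50 long (y), 30 high. Lid plate 100 (x) by 88 by 5 mm, about 115 g; underside 20 mm below this point, front edge 55 mm ahead, rear 45 behind. Starts flat on the counter, fin up. Against the stops this point is at caddy x -23.5 to +4.5 mm (by the end piece), z 65; the tab clicks 2 mm before that.
- tab_hook (a point): Rear lower corner of the hook under the tip of the lid's flexible tab: a white tongue 30 mm wide, 61 mm long, 3 mm thick, sprung on top of the lid, pointing ahead (+x) and 46 mm beyond the front edge, with a 5 mm thick hook reaching down at its tip. The corner is 95 mm ahead of the fin's centre and 19.5 mm below it. Axes as the lid.
- tab (a joint): Upward bend of the flexible tab (rad): 0 at rest, 0.06 to 0.09 while its hook rides up and along the ledge (the last 34 mm before the click), 0 again once clicked down behind it. Along the slide the ramp takes about 4 to 6 N, the flat 1 to 2 N, the last bump 5 to 9 N, which drops at the click; 2 mm later the stops are rigid.
- jar: Steel blender jar, 116 mm wide, 180 mm high, with handle; stands on the right. Origin: centre of its foot. Leave alone.
- pitcher: Pink plastic pitcher with flip-top lid, 128 mm wide, 195 mm high; stands on the left. Origin: centre of its foot. Leave alone.
- whisk: Aluminium whisk, 270 mm long, 44 mm high, lying across the far side of the counter. Origin: under its middle. Leave alone.
- tamper: Short wooden tamper, 48 mm wide, 88 mm high, standing between the caddy and the lid. Origin: centre of its foot. Leave alone.
- saucer: Ceramic saucer, 140 mm wide, 18 mm high, on the right. Origin: centre of its underside. Leave alone.
- silicone_lid: Round dark silicone lid, 72 mm wide, 20 mm high, lying in the saucer. Origin: centre of its underside. Leave alone.
- cup: Green glass cup, 72 mm wide, 75 mm high, on the left. Origin: centre of its foot. Leave alone.
- spoon: Spoon lying on the counter near the robot, across. Leave alone.
There are look-alikes about, which are no part of the job. Of the things that look like the part that bears lid_grip, the largest one is meant.

How it is judged:
By the outcome, as a careful person would: the job done as asked, in the order asked, and still so for the second after the job is handed in, with the robot touching nothing.
It also fails if it takes over 58 s, if anything falls off the work surface, if the arm or the gripper's body presses on something with over 40 N, if the wrist force passes 120 N, or if a joint passes its speed limit or range.

## Working session

There is one attempt and no reset: what is moved stays moved. The work goes in short steps, Python scripts to look and compute and a shell command to move; the robot and the scene stay as the last step left them, time stands still between calls to the robot, and variables do not carry over. Pictures are saved under pics/ and viewed, and the job is handed in when it is done.

```bash
ls; mkdir -p pics
cat > h.py <<'E'
import numpy as np,cv2
from cell import monitor,vision,order,manip
from scipy.spatial.transform import Rotation as R
def st(): return monitor.read_state()
def snap(n,f):
    s=st();c=vision.camera(n);cv2.imwrite('pics/'+f,c['color'])
    if n=='wrist':
        T=np.eye(4);T[:3,:3]=R.from_euler('xyz',s['eef_rot']).as_matrix();T[:3,3]=s['eef_pos']
        c['cam_to_world']=T@np.array(c['tool_from_camera'])
    np.savez('pics/'+f[:-4]+'.npz',**{k:np.array(v) for k,v in c.items() if k!='color'})
    return c
def load(f):
    return np.load('pics/'+f+'.npz')
def pix2w(c,u,v,z):
    M=np.array(c['cam_to_world']);d=M[:3,:3]@np.array([(u-c['cx'])/c['fx'],(v-c['cy'])/c['fy'],1]);o=M[:3,3]
    return o+d*(z-o[2])/d[2]
def w2pix(c,p):
    q=np.linalg.inv(np.array(c['cam_to_world']))@np.append(p,1);return np.array([c['fx']*q[0]/q[2]+c['cx'],c['fy']*q[1]/q[2]+c['cy']])
E
python3 - <<'E'
from h import *
print(st(),manip.grasp_offset)
for n in('scene','side','wrist'):
    c=snap(n,n+'0.png');print(n,c['fx'],np.round(c['cam_to_world'],3).tolist())
E
```

```text
pics
{'clock': 0.0, 'joints': array([-6.65840774e-02,  3.00460047e-01,  1.52160647e+00, -4.73766107e-06,
        1.32068316e+00, -6.66008426e-02]), 'qd': array([ 0.00091401,  0.00083914, -0.00141481,  0.00046495,  0.00096949,
        0.00145281]), 'effort': array([-1.53750298e-03, -5.31805658e+01, -3.52735734e+01,  7.07558286e-02,
        2.43994006e-02, -4.79655944e-05]), 'eef_pos': array([5.49686796e+02, 2.52889817e-02, 1.66781676e+02]), 'eef_rot': array([-3.14043789e+00, -7.24232841e-05,  1.57081423e+00]), 'wrist_force': array([-0.27553628, -0.0480578 , -0.55590419]), 'moment': array([-0.05869875, -0.03441582, -0.02491297]), 'finger_gap': 94.04895416235428} 18.8
scene 373.155906510019 [[0.25, 0.765, -0.594, 1305.722], [0.968, -0.196, 0.156, -176.04], [0.003, -0.614, -0.789, 1024.875], [0.0, 0.0, 0.0, 1.0]]
side 444.3435346966183 [[0.907, -0.307, 0.289, 203.156], [-0.422, -0.663, 0.619, -808.846], [0.001, -0.683, -0.73, 1014.202], [0.0, 0.0, 0.0, 1.0]]
wrist 298.6006612753898 [[1.0, -0.0, -0.001, 549.404], [-0.0, -0.966, -0.259, 75.724], [-0.001, 0.259, -0.966, 384.5], [0.0, 0.0, 0.0, 1.0]]
```

View pics/scene0.png

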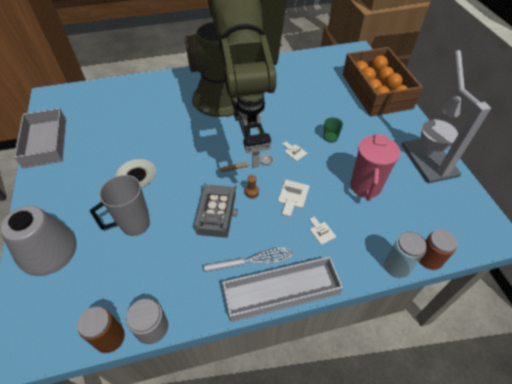

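View pics/side0.png

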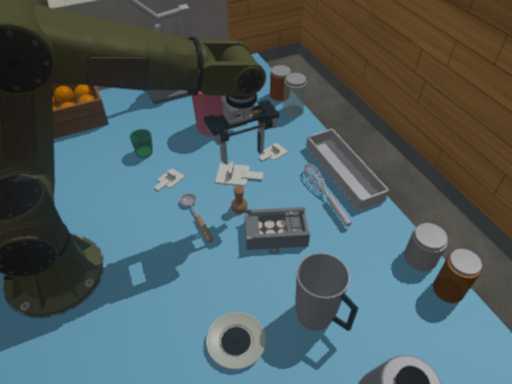

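View pics/wrist0.png

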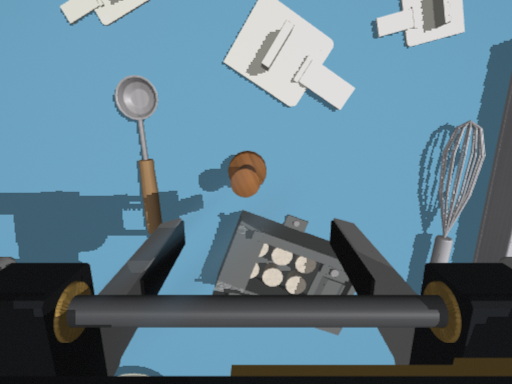

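Three white lids show up. In the wrist view they are at (105,8), (285,50) and (425,18); in the scene view at (295,152), (293,195) and (321,231). The middle one is clearly the largest, so it is the one meant. I'll confirm it in an enlarged crop.

Run:
```python
import cv2
im=cv2.imread('pics/wrist0.png')
cv2.imwrite('pics/w0lid.png',cv2.resize(im[0:120,215:365],None,fx=5,fy=5,interpolation=cv2.INTER_CUBIC))
cv2.imwrite('pics/w0cad.png',cv2.resize(im[200:340,200:360],None,fx=4.2,fy=4.2,interpolation=cv2.INTER_CUBIC))
im=cv2.imread('pics/side0.png')
cv2.imwrite('pics/s0.png',cv2.resize(im[150:260,205:325],None,fx=5,fy=5,interpolation=cv2.INTER_CUBIC))
```

```text
(no output)
```

View pics/w0lid.png

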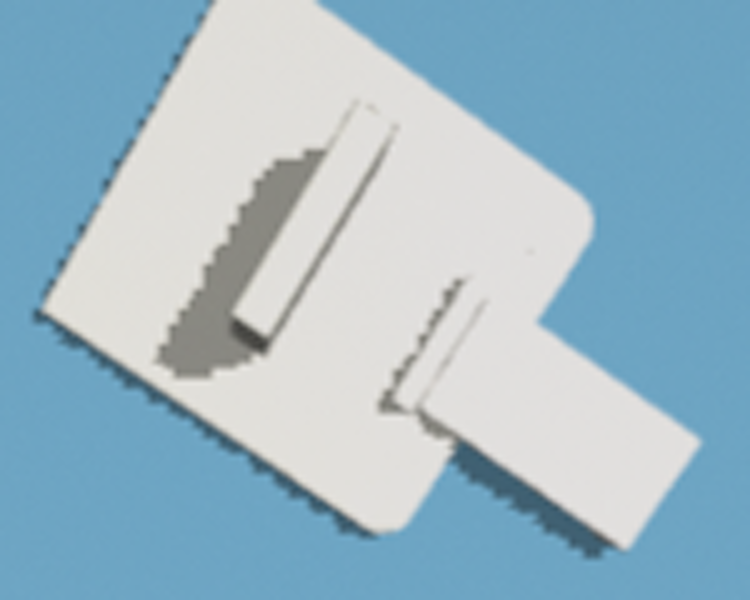

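View pics/w0cad.png

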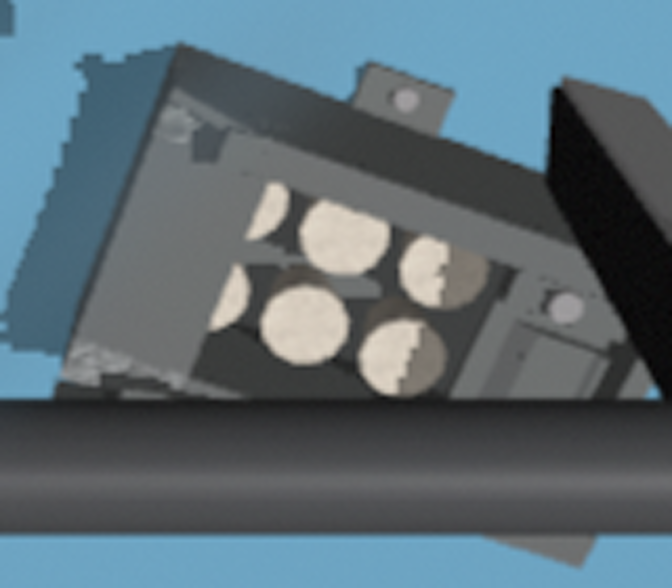

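View pics/s0.png

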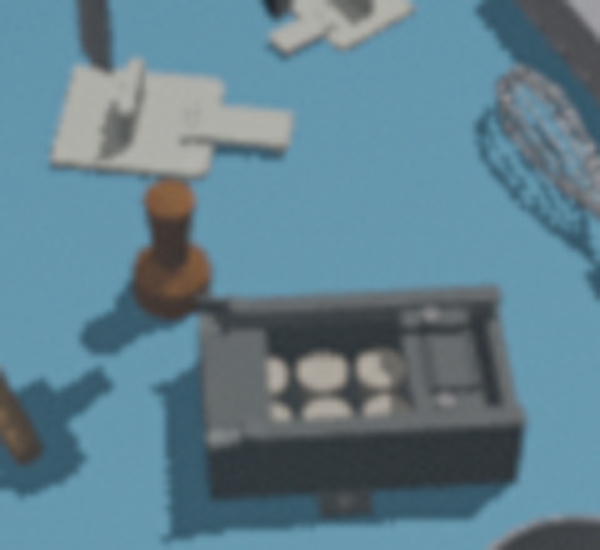

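```bash
cat > fitlid.py <<'E'
from h import *
from scipy.optimize import least_squares
def fit(pairs,x0,names=None):
    # pairs: (cam, (u,v), local xyz); planar pose x,y,yaw
    def r(p):
        c,s=np.cos(p[2]),np.sin(p[2]);o=[]
        for cam,uv,l in pairs:
            w=np.array([p[0]+c*l[0]-s*l[1],p[1]+s*l[0]+c*l[1],l[2]+(p[3] if len(p)>3 else 0)])
            o+=list(w2pix(cam,w)-uv)
        return np.array(o)
    f=least_squares(r,x0,loss='soft_l1');return f.x,r(f.x).reshape(-1,2)
E
python3 - <<'E'
from fitlid import *
w=load('wrist0');s=load('side0')
def c(u,v): return np.array([215+(u+.5)/5-.5,(v+.5)/5-.5])
P=[(w,c(40,311),(-45,-44,5)),(w,c(702,440),(101,15,8)),(w,c(628,549),(101,-15,8)),
(w,c(357,100),(-5,25,35)),(w,c(398,128),(5,25,35)),(w,c(269,340),(5,-25,35)),(w,c(233,318),(-5,-25,35))]
x,r=fit(P,[550,180,-.6]);print('lid',x,np.round(r,1).tolist())
for n,cam,u,v,z in [('tamper',w,247,165,20),('tamper side foot',s,239,205,5),('mouthL',s,205+205/5,150+300/5,50),('mouthR',s,205+210/5,150+440/5,50),('ledgeL',s,205+498/5,150+290/5,55),('ledgeR',s,205+522/5,150+415/5,55),('spoon',w,137,98,5),('jar',s,318,310,5)]:
    print(n,pix2w(cam,u,v,z))
E
```

```text
lid [571.11866644 144.86676511   5.72029523] [[0.8, 0.3], [-1.3, -0.6], [-1.4, -0.4], [0.5, -0.0], [0.2, 0.0], [0.3, 0.6], [-0.2, -0.2]]
tamper [536.79627003  11.61181379  20.        ]
tamper side foot [541.048366     9.29894152   5.        ]
mouthL [536.4598052  -52.94777983  50.        ]
mouthR [ 497.81228184 -144.71486367   50.        ]
ledgeL [ 689.44170645 -120.341092     55.        ]
ledgeR [ 656.92237907 -204.05554848   55.        ]
spoon [403.41811543  91.3042887    5.        ]
jar [ 579.32392982 -390.80381652    5.        ]
```

```bash
python3 -m jog '[[-3.6,0.8,-1.4,0,0,0,100],[-3.6,0.8,-1.4,0,0,0,100],[-3.6,0.8,-1.4,0,0,0,100],[-3.6,0.8,-1.4,0,0,0,100],[-3.6,0.8,-1.4,0,0,0,100],[0,0,0,0,0,0,100],[0,0,0,0,0,0,100]]'
python3 - <<'E'
from h import *
c=snap('wrist','wrist1.png')
cv2.imwrite('pics/w1.png',cv2.resize(c['color'],(768,576),interpolation=cv2.INTER_CUBIC))
E
```

```text
clock: 0.85
eef_pos: [589.8, -180.4, 236.7]
eef_rot: [-3.141, -0.0, 1.57]
wrist_force: [0.7, -0.0, 0.4]
finger_gap: 94.1
```

View pics/w1.png

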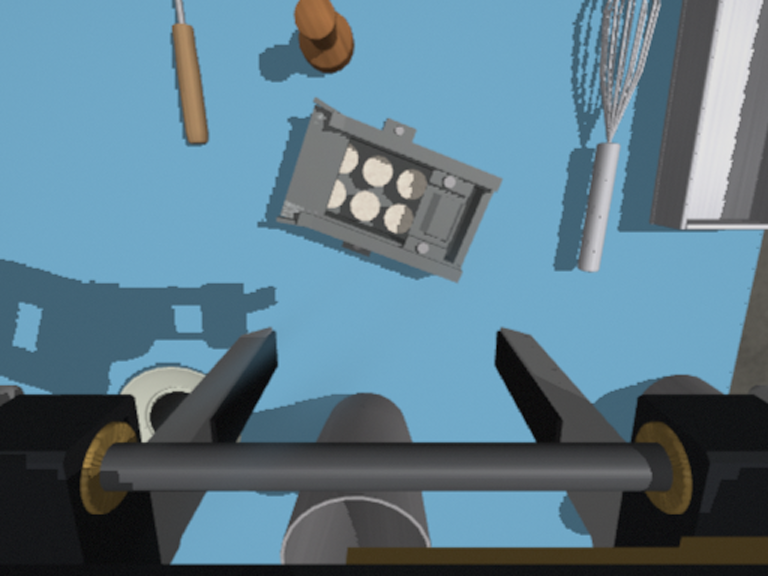

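Caddy is in full view, pixels (175-335, 65-190) of the original; tamper at (215,25). Enlarging.

Run:
```python
import cv2
im=cv2.imread('pics/wrist1.png')
cv2.imwrite('pics/w1c.png',cv2.resize(im[60:195,180:340],None,fx=4.4,fy=4.4,interpolation=cv2.INTER_CUBIC))
im=cv2.imread('pics/side0.png')
```

```text
(no output)
```

View pics/w1c.png

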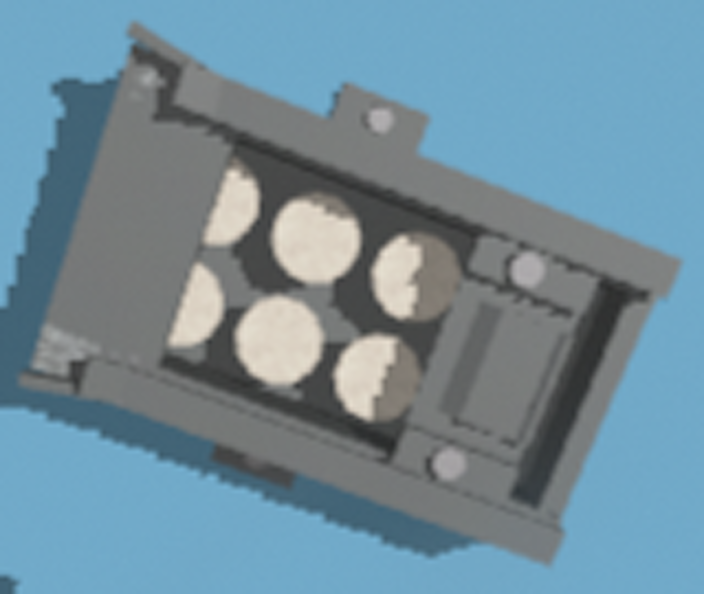

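```bash
cat > cad.py <<'E'
from fitlid import *
def c1(u,v): return np.array([180+(u+.5)/4.4-.5,60+(v+.5)/4.4-.5])
def fitcad(w,obs):
    # obs: (uv, x or None, y or None, z)
    def r(p):
        cc,s=np.cos(p[2]),np.sin(p[2]);o=[]
        for uv,x,y,z in obs:
            q=pix2w(w,uv[0],uv[1],z)[:2]-p[:2]; l=np.array([cc*q[0]+s*q[1],-s*q[0]+cc*q[1]])
            if x is not None:o.append(l[0]-x)
            if y is not None:o.append(l[1]-y)
        return np.array(o)
    f=least_squares(r,[590,-130,-.4],loss='soft_l1');return f.x,r(f.x)
E
python3 - <<'E'
from cad import *
w=load('wrist1')
obs=[(c1(681,260),98,50,55),(c1(550,565),98,-50,55),(c1(430,157),None,50,55),(c1(260,88),None,50,55),(c1(126,62),-75,None,45),(c1(38,345),-75,None,45),
(c1(232,150),-45+0,None,45)]
x,r=fitcad(w,obs[:-1]);print(x,np.round(r,1))
cc,s=np.cos(x[2]),np.sin(x[2])
def loc(u,v,z):
    q=pix2w(w,*c1(u,v),z)[:2]-x[:2];return np.round([cc*q[0]+s*q[1],-s*q[0]+cc*q[1]],1)
for n,u,v,z in [('porch in L',232,150,45),('porch in R',163,362,45),('lipL',178,108,52),('lipR',85,390,52),('end piece front L',470,245,45),('end piece front R',395,455,45),('ledge far L',578,325,50),('ledge far R',520,445,50),('screw L',527,270,50),('screwR',449,465,50),('stopL near',475,235,50),('ramp start',490,305,45),('flat start?',465,280,45),('endpiece far',600,290,45), ('lip inner L',232,140,54),('lip inner R',395,440,54),('mountL',380,120,5),('mountR',255,465,5)]: print(n,loc(u,v,z))
im=cv2.imread('pics/w1c.png')
def dr(p):
    wp=[x[0]+cc*p[0]-s*p[1],x[1]+s*p[0]+cc*p[1],p[2]];u=w2pix(w,wp);return tuple(int(t) for t in (u-[180,60]+.5)*4.4)
for a,b in [((-75,-50,45),(-75,50,45)),((98,50,55),(98,-50,55)),((-45,50,55),(98,50,55)),((-45,-50,55),(98,-50,55)),((-45,-38,45),(-45,38,45)),((-45,38,55),(98,38,55)),((-45,-38,55),(98,-38,55))]: cv2.line(im,dr(a),dr(b),(0,0,255),1)
cv2.imwrite('pics/w1o.png',im)
E
```

```text
[ 5.81232255e+02 -1.25556351e+02 -3.64780045e-01] [-0.5 -0.5 -0.1  0.1  0.1  0.3  0.1  0.5]
porch in L [-37.8  31.7]
porch in R [-36.8 -34.6]
lipL [-55.7  36.9]
lipR [-55.7 -50.1]
end piece front L [38.5 31.5]
end piece front R [ 40.7 -36.1]
ledge far L [77.5 21.3]
ledge far R [ 75.3 -18.7]
screw L [56.8 30.8]
screwR [ 57.1 -32.4]
stopL near [38.4 34.6]
ramp start [51.  17.3]
flat start? [41.  21.4]
endpiece far [80.6 33.3]
lip inner L [-37.9  34.1]
lip inner R [ 38.2 -30.5]
mountL [ 0.1 58.4]
mountR [  0.7 -62.3]
```

View pics/w1o.png

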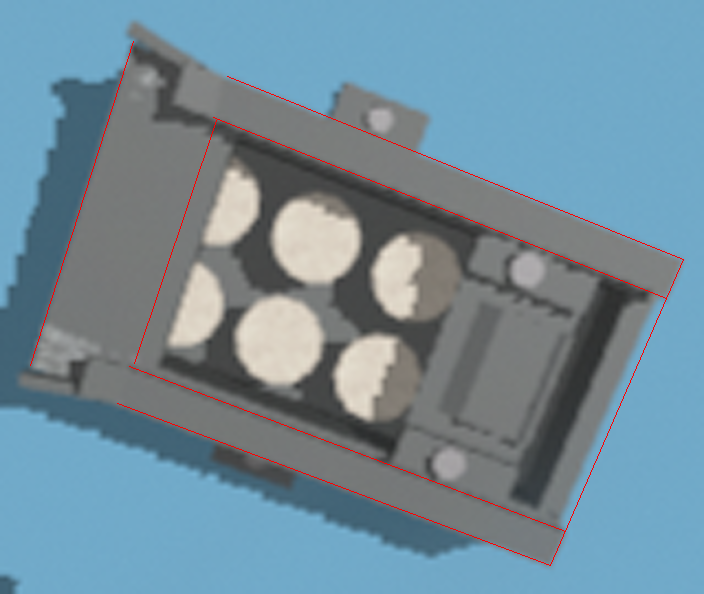

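Run:
```python
from h import *
s=load('scene0')
for n,u,v,z in [('pitcher foot',368,190,5),('pitcher top',377,148,190),('cup',333,135,5),('lidS1',295,152,0),('lidS2',321,231,0),('lid',293,190,5),('spoon',262,160,5)]: print(n,pix2w(s,u,v,z).round())
```

```text
pitcher foot [625. 397.   5.]
pitcher top [602. 392. 190.]
cup [337. 381.   5.]
lidS1 [384. 209.   0.]
lidS2 [739. 182.   0.]
lid [561. 144.   5.]
spoon [397.  76.   5.]
```

```bash
python3 -m jog '[[4.65,-0.27,1.3,0,0,0,100],[4.65,-0.27,1.3,0,0,0,100],[4.65,-0.27,1.3,0,0,0,100],[4.65,-0.27,1.3,0,0,0,100],[4.65,-0.27,1.3,0,0,0,100],[4.65,-0.27,1.3,0,0,0,100],[4.65,-0.27,1.3,0,0,0,100]]'; python3 -m jog '[[0,0,0,0,0,0.141,60],[0,0,0,0,0,0.141,60],[0,0,0,0,0,0.141,60],[0,0,0,0,0,0.14,60],[0,0,0,0,0,0,60],[0,0,0,0,0,0,60]]'
python3 - <<'E'
from h import *
c=snap('wrist','wrist2.png')
cv2.imwrite('pics/w2.png',cv2.resize(c['color'],(768,576),interpolation=cv2.INTER_CUBIC))
E
```

```text
clock: 1.6
eef_pos: [569.7, 148.5, 145.6]
eef_rot: [-3.141, -0.0, 1.572]
wrist_force: [0.9, -0.1, -0.5]
finger_gap: 94.1
clock: 2.2
eef_pos: [570.5, 146.2, 146.2]
eef_rot: [-3.141, 0.0, 1.013]
wrist_force: [-0.4, 0.1, 0.1]
finger_gap: 56.6
```

View pics/w2.png

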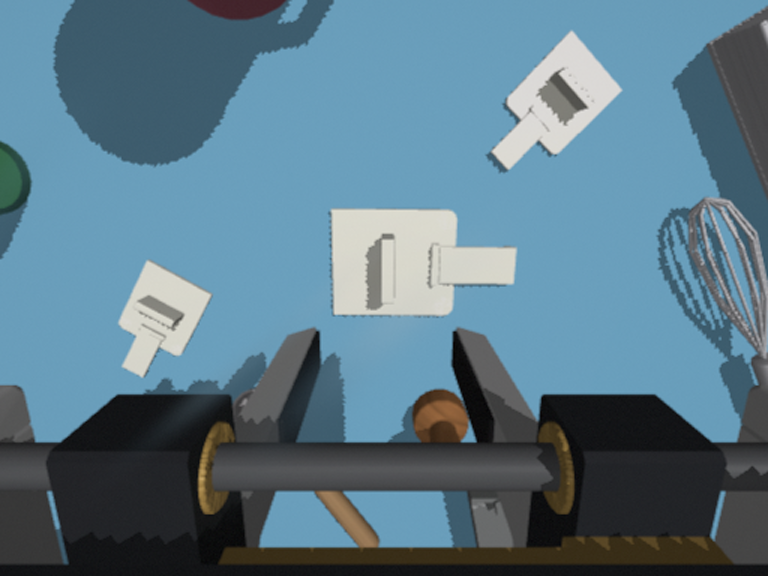

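The middle lid at (330-515, 208-315) is clearly the largest; the two small look-alikes are at (165,318) and (555,100). Now refining its pose.

Run:
```python
import cv2
im=cv2.imread('pics/wrist2.png')
cv2.imwrite('pics/w2c.png',cv2.resize(im[130:220,210:355],None,fx=5,fy=5,interpolation=cv2.INTER_CUBIC))
```

```text
(no output)
```

View pics/w2c.png

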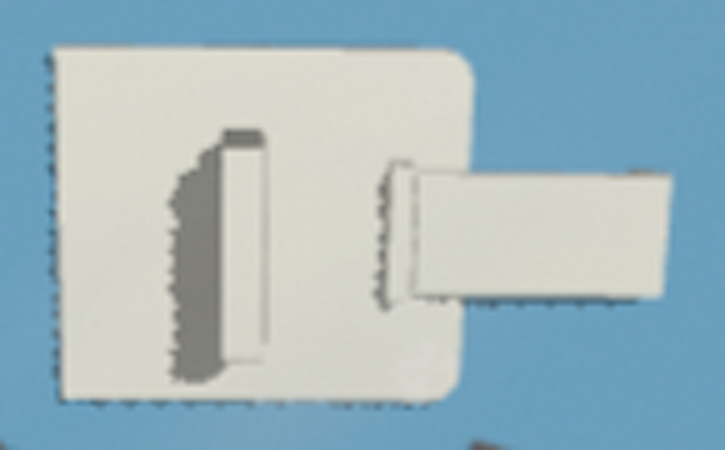

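Run:
```python
from fitlid import *
w=load('wrist2')
def c(u,v): return np.array([210+(u+.5)/5-.5,130+(v+.5)/5-.5])
P=[(w,c(54,48),(-45,44,5)),(w,c(62,400),(-45,-44,5)),(w,c(672,175),(101,15,8)),(w,c(663,298),(101,-15,8)),
(w,c(222,148),(-5,25,35)),(w,c(264,148),(5,25,35)),(w,c(264,360),(5,-25,35)),(w,c(222,363),(-5,-25,35))]
x,r=fit(P,[570,145,-.56]);print('lid',x,np.round(r,1).tolist())
s=st();print(s['eef_pos'],s['eef_rot'])
T=R.from_euler('xyz',s['eef_rot']).as_matrix()
print('tool delta mm', T.T@(np.array([x[0],x[1],0])-s['eef_pos']*[1,1,0]),'yaw err',x[2]-(s['eef_rot'][2]-np.pi/2))
print(T.round(3))
```

```text
lid [ 5.70777963e+02  1.44928662e+02 -5.65731867e-01] [[0.4, -0.1], [0.4, -0.2], [-1.7, -0.0], [-1.9, -0.5], [0.2, -0.1], [0.8, -0.0], [0.2, 0.7], [-0.1, 0.1]]
[570.6377771  145.97584653 146.20896726] [-3.14133519e+00  2.32091028e-04  1.01250469e+00]
tool delta mm [-8.13919294e-01  6.73633519e-01  1.54648295e-05] yaw err -0.007440232815655978
[[ 0.53   0.848 -0.   ]
 [ 0.848 -0.53  -0.   ]
 [-0.    -0.    -1.   ]]
```

```bash
python3 -m jog '[[-0.08,0.07,4.5,0,0,0.007,30],[0,0,4.5,0,0,0,30],[0,0,3.0,0,0,0,30],[0,0,1.4,0,0,0,30],[0,0,0.35,0,0,0,30],[0,0,0,0,0,0,30]]'
python3 - <<'E'
from h import *
s=st();print(s['eef_pos'],s['eef_rot'],s['finger_gap'])
E
```

```text
clock: 2.85
eef_pos: [571.8, 144.6, 9.8]
eef_rot: [3.141, -0.001, 1.002]
wrist_force: [-0.3, -0.5, -0.3]
finger_gap: 28.2
[571.78466624 144.63666313   9.76072522] [ 3.14083469e+00 -7.46900265e-04  1.00181192e+00] 28.15136254777125
```

```bash
python3 -m jog '[[0,0,0.1,0,0,0,0],[0,0,0,0,0,0,0],[0,0,0,0,0,0,0],[0,0,0,0,0,0,0],[0,0,0,0,0,0,0]]' 40
python3 - <<'E'
from h import *
c=snap('wrist','wrist3.png')
cv2.imwrite('pics/w3.png',cv2.resize(c['color'][60:290,100:420],None,fx=2.4,fy=2.4,interpolation=cv2.INTER_CUBIC))
E
```

```text
clock: 3.35
eef_pos: [571.3, 144.4, 8.1]
eef_rot: [3.141, -0.0, 1.001]
wrist_force: [0.1, 0.7, -0.0]
finger_gap: 0.5
```

View pics/w3.png

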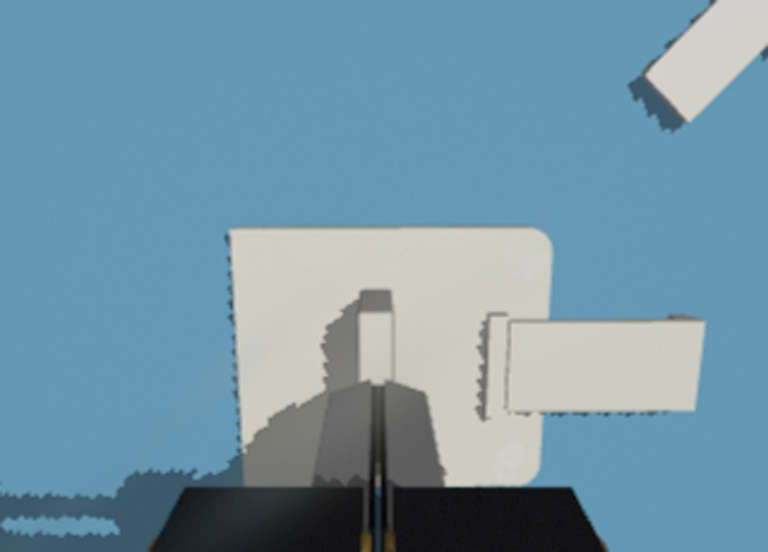

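Run:
```python
from h import *
s=st()
for f in('wrist0','wrist2','wrist3'):
    w=load(f);M=w['tool_from_camera'];print(M.round(3).tolist())
    q=np.linalg.inv(M)@np.array([0,0,0,1]);print(f,'TCP pix',w['fx']*q[0]/q[2]+w['cx'],w['fy']*q[1]/q[2]+w['cy'])
w=load('wrist3')
for y in(-25,0,25):
  a=-.566;print(y,w2pix(w,np.array([570.8-np.sin(a)*y,144.9+np.cos(a)*y,35])))
print(s['joints'],s['finger_gap'])
c=snap('side','side3.png');cv2.imwrite('pics/s3.png',cv2.resize(c['color'][80:240,150:340],None,fx=4,fy=4,interpolation=cv2.INTER_CUBIC))
c=snap('scene','scene3.png');cv2.imwrite('pics/sc3.png',cv2.resize(c['color'][80:260,200:360],None,fx=4,fy=3.3,interpolation=cv2.INTER_CUBIC))
```

```text
[[-0.0, -0.966, -0.259, 75.722], [1.0, -0.0, 0.0, -0.54], [-0.0, -0.259, 0.966, -217.636], [0.0, 0.0, 0.0, 1.0]]
wrist0 TCP pix 257.6291714221733 213.06809276029614
[[-0.0, -0.966, -0.258, 75.326], [1.0, -0.0, 0.0, -0.846], [-0.001, -0.258, 0.966, -217.636], [0.0, 0.0, 0.0, 1.0]]
wrist2 TCP pix 257.99301130052436 212.66899087816162
[[-0.0, -0.966, -0.258, 75.315], [1.0, -0.0, 0.0, -0.85], [-0.001, -0.258, 0.966, -217.636], [0.0, 0.0, 0.0, 1.0]]
wrist3 TCP pix 257.99778112820195 212.6583518581677
-25 [257.27885491 258.72956703]
0 [257.13097062 225.4611785 ]
25 [256.97340517 190.0148943 ]
[1.85513627e-01 5.58130042e-01 1.55025236e+00 2.69880005e-06
 1.03304193e+00 7.55455855e-01] 0.7448354729542567
```

View pics/s3.png

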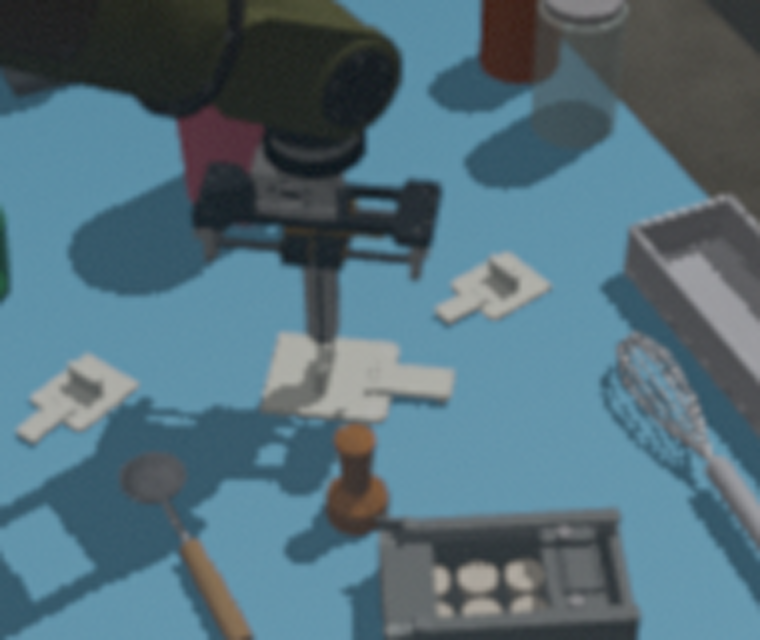

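View pics/sc3.png

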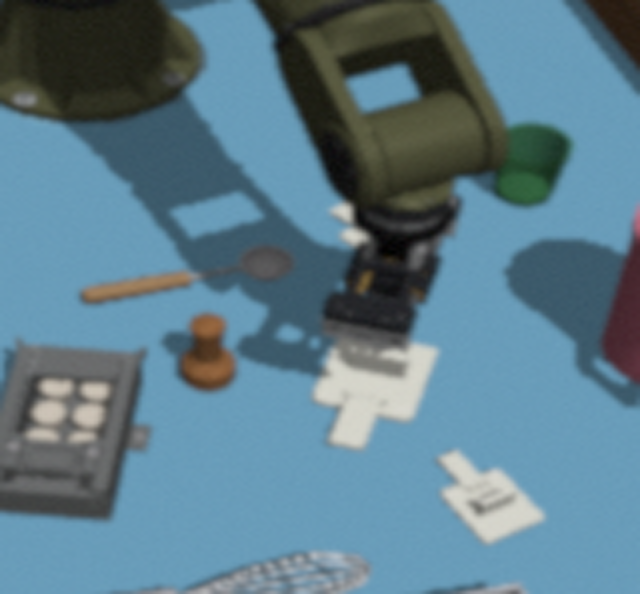

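```bash
python3 - <<'E'
from h import *
w=load('side3');k=load('scene3')
for dz in(0,20,37,50):
    p=st()['eef_pos']+[0,0,dz];u=w2pix(w,p);v=w2pix(k,p);print(dz,'side crop',(u-[150,80])*4,'scene crop',(v-[200,80])*[4,3.3])
for y in(-25,25):
  a=-.566;p=np.array([570.8-np.sin(a)*y,144.9+np.cos(a)*y,35]);print('fin top end',y,(w2pix(w,p)-[150,80])*4,(w2pix(k,p)-[200,80])*[4,3.3])
E
python3 - <<'E'
import sys
sys.path.insert(0,'.')
import cv2
im=cv2.imread('pics/side3.png');cv2.imwrite('pics/s3b.png',cv2.resize(im[125:190,205:270],None,fx=9,fy=9,interpolation=cv2.INTER_CUBIC))
E
```

```text
0 side crop [322.59835254 371.195533  ] scene crop [375.99569342 369.07987177]
20 side crop [321.7406326  353.32195998] scene crop [377.838407   357.20249977]
37 side crop [320.99753928 337.83703049] scene crop [379.44103675 346.87260922]
50 side crop [320.42036374 325.8095741 ] scene crop [380.68981026 338.82353003]
fin top end -25 [315.44260461 368.59086383] [350.41955162 346.62221006]
fin top end 25 [325.76488242 325.303078  ] [407.50142468 358.38926755]
```

View pics/s3b.png

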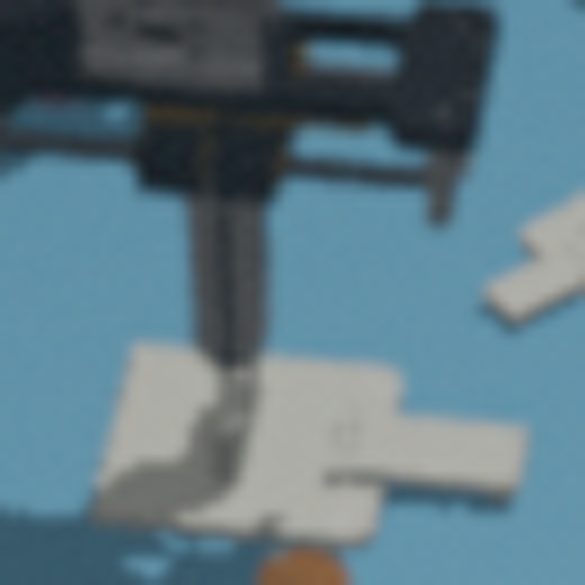

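The finger gap of 0.5 mm means the jaws shut on nothing. Both the wrist and side views show the visible fingertips ending about 30-35 mm above the reported TCP, just over the top of the fin. I'll reopen and feel downwards in small steps.

```bash
python3 -m jog '[[0,0,0,0,0,0,30],[0,0,0,0,0,0,30],[0,0,0,0,0,0,30],[0,0,0.4,0,0,0,30],[0,0,0,0,0,0,30]]'; python3 -m jog '[[0,0,0.4,0,0,0,30],[0,0,0,0,0,0,30]]';python3 - <<'E'
from h import *
s=st();print(s['eef_pos'],s['wrist_force'],s['finger_gap'])
c=snap('wrist','wrist4.png')
cv2.imwrite('pics/w4.png',cv2.resize(c['color'][100:290,160:380],None,fx=3.2,fy=3.2,interpolation=cv2.INTER_CUBIC))
c=snap('side','side4.png');cv2.imwrite('pics/s4.png',cv2.resize(c['color'][125:190,205:270],None,fx=9,fy=9,interpolation=cv2.INTER_CUBIC))
E
```

```text
clock: 4.0
eef_pos: [570.9, 144.4, 3.2]
eef_rot: [-3.141, 0.001, 1.001]
wrist_force: [0.2, -0.8, -0.6]
finger_gap: 28.1
clock: 4.2
eef_pos: [570.9, 144.4, -0.8]
eef_rot: [-3.141, 0.001, 1.001]
wrist_force: [0.2, -0.2, -0.6]
finger_gap: 28.2
[570.92262212 144.36252796  -0.80958488] [ 0.20806801 -0.16059496 -0.56601404] 28.183910455905018
```

View pics/w4.png

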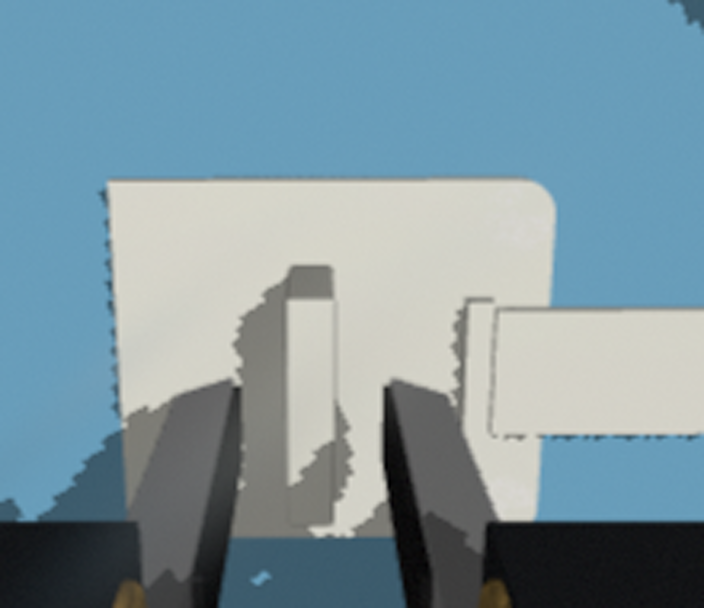

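View pics/s4.png

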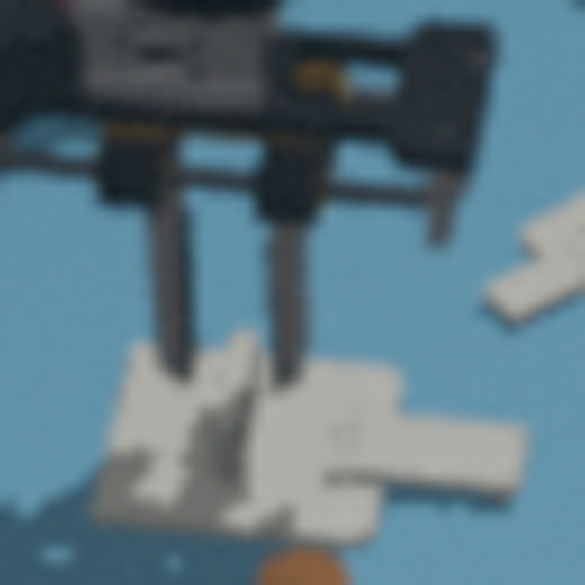

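No contact at TCP z = -0.8, so the tips really are well above the reported TCP. The fin is centred between the fingers, and I'm continuing down in small checked steps.

```bash
python3 -m jog '[[0,0,0.5,0,0,0,30],[0,0,0,0,0,0,30]]'; python3 -m jog '[[0,0,0.5,0,0,0,30],[0,0,0,0,0,0,30]]'; python3 -m jog '[[0,0,0.4,0,0,0,30],[0,0,0,0,0,0,30]]';python3 - <<'E'
from h import *
s=st();print(s['eef_pos'],s['wrist_force'],s['finger_gap'])
c=snap('side','side5.png');cv2.imwrite('pics/s5.png',cv2.resize(c['color'][125:190,205:270],None,fx=9,fy=9,interpolation=cv2.INTER_CUBIC))
E
```

```text
clock: 4.5
eef_pos: [570.9, 144.4, -5.9]
eef_rot: [-3.141, 0.001, 1.001]
wrist_force: [-0.1, -0.3, 0.4]
finger_gap: 28.2
clock: 4.7
eef_pos: [570.9, 144.4, -10.9]
eef_rot: [-3.141, 0.001, 1.001]
wrist_force: [0.6, -0.3, -0.5]
finger_gap: 28.2
clock: 4.9
eef_pos: [571.0, 144.4, -14.7]
eef_rot: [-3.141, 0.0, 1.001]
wrist_force: [0.4, -0.1, -0.4]
finger_gap: 27.9
[571.00003917 144.40218757 -14.68125886] [ 0.39073253 -0.12068277 -0.37476581] 27.91812588645475
```

View pics/s5.png

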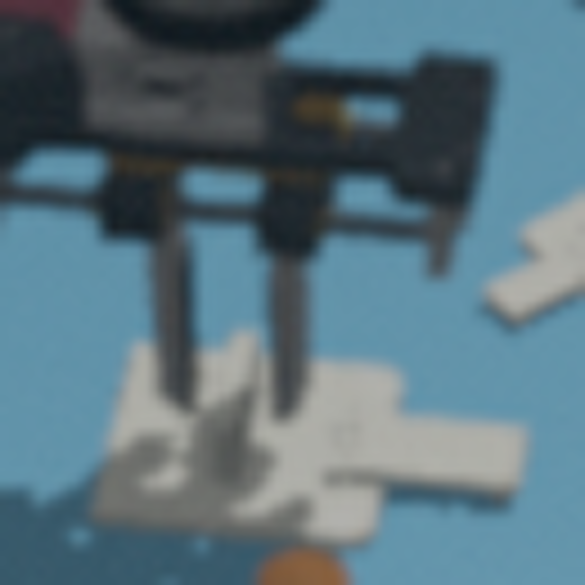

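```bash
python3 -m jog '[[0,0,0.5,0,0,0,30],[0,0,0,0,0,0,30]]'; python3 -m jog '[[0,0,0.3,0,0,0,30],[0,0,0,0,0,0,30]]';python3 - <<'E'
from h import *
s=st();print(s['eef_pos'],s['wrist_force'],s['finger_gap'])
c=snap('side','side6.png');cv2.imwrite('pics/s6.png',cv2.resize(c['color'][125:190,205:270],None,fx=9,fy=9,interpolation=cv2.INTER_CUBIC))
c=snap('wrist','wrist6.png')
cv2.imwrite('pics/w6.png',cv2.resize(c['color'][100:290,160:380],None,fx=3.2,fy=3.2,interpolation=cv2.INTER_CUBIC))
E
```

```text
clock: 5.15
eef_pos: [570.9, 144.4, -19.8]
eef_rot: [-3.141, 0.001, 1.001]
wrist_force: [0.4, 0.6, -0.2]
finger_gap: 28.2
clock: 5.35
eef_pos: [571.1, 144.4, -22.5]
eef_rot: [-3.141, 0.0, 1.001]
wrist_force: [-0.6, -0.3, 1.0]
finger_gap: 28.3
[571.06310061 144.43106889 -22.53604453] [-0.62600042 -0.30654899  0.999731  ] 28.276176180785644
```

View pics/s6.png

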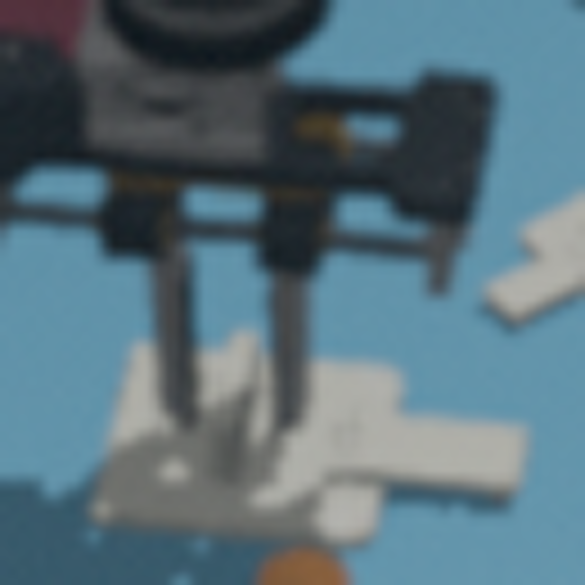

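View pics/w6.png

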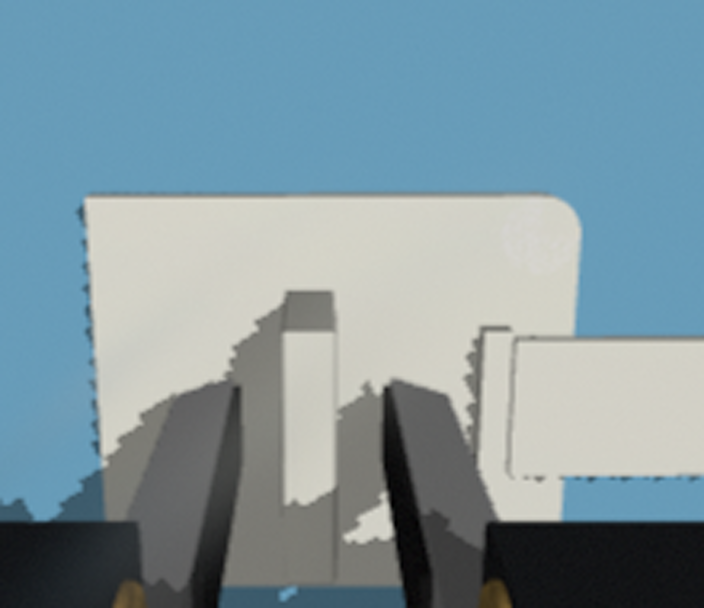

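The fingertips now straddle the fin near the plate (side crop tips at (180,425) and (288,425)), with force near zero. Closing.

```bash
python3 -m jog '[[0,0,0,0,0,0,0],[0,0,0,0,0,0,0],[0,0,0,0,0,0,0],[0,0,0,0,0,0,0]]' 40; python3 -m jog '[[0,0,-0.5,0,0,0,0],[0,0,-1.5,0,0,0,0],[0,0,-2,0,0,0,0],[0,0,0,0,0,0,0]]'
python3 - <<'E'
from h import *
s=st();print(s['eef_pos'],s['eef_rot'],s['wrist_force'],s['finger_gap'])
c=snap('side','side7.png');cv2.imwrite('pics/s7.png',cv2.resize(c['color'][105:190,195:280],None,fx=7,fy=7,interpolation=cv2.INTER_CUBIC))
c=snap('wrist','wrist7.png')
cv2.imwrite('pics/w7.png',cv2.resize(c['color'][100:290,160:380],None,fx=3.2,fy=3.2,interpolation=cv2.INTER_CUBIC))
E
```

```text
clock: 5.85
eef_pos: [571.3, 144.4, -22.1]
eef_rot: [3.142, -0.0, 1.001]
wrist_force: [0.5, 0.7, 0.6]
finger_gap: 9.7
clock: 6.25
eef_pos: [573.0, 144.8, 21.2]
eef_rot: [3.138, -0.003, 1.001]
wrist_force: [-0.3, 0.6, -2.6]
finger_gap: 9.7
[572.96766696 144.81259265  21.24884198] [ 3.13796168 -0.00345088  1.00080701] [-0.29330188  0.62238444 -2.55765279] 9.663137623695368
```

View pics/s7.png

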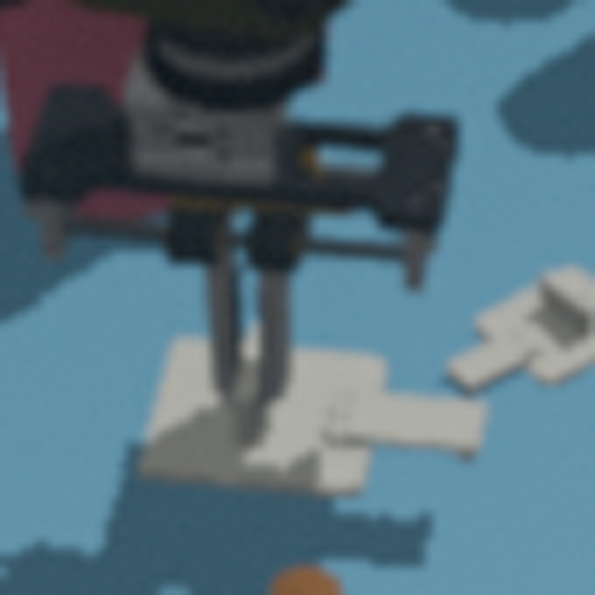

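View pics/w7.png

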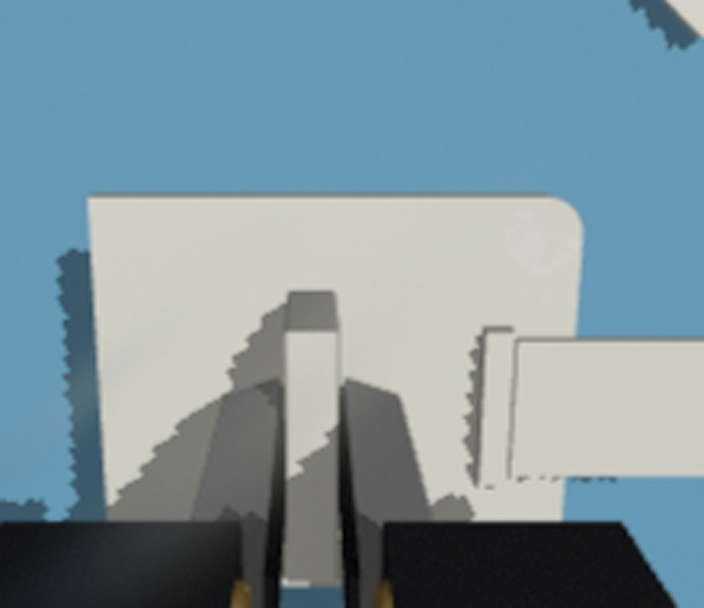

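Holding the fin (gap 9.7 mm), the lid is level and off the counter. I'm raising it over the tamper and turning it to the caddy's heading.

```bash
python3 -m jog '[[0,0,-4.5,0,0,-0.1,0],[0,0,-4.5,0,0,-0.105,0],[-4.16,-0.21,0,0,0,0,0],[-4.16,-0.21,0,0,0,0,0],[-4.16,-0.21,0,0,0,0,0],[-4.16,-0.21,0,0,0,0,0],[-4.16,-0.21,0,0,0,0,0],[-4.16,-0.21,0,0,0,0,0]]'; python3 -m jog '[[0,0,3,0,0,0,0],[0,0,1,0,0,0,0],[0,0,0,0,0,0,0],[0,0,0,0,0,0,0]]'
cat > rel.py <<'E'
from h import *
CP=np.array([581.23,-125.56]);CY=-0.3648
def rel():
    s=st();c,sn=np.cos(CY),np.sin(CY);q=s['eef_pos'][:2]-CP
    f=s['wrist_force'];m=s['moment']
    return dict(t=round(float(s['clock']),2),x=round(c*q[0]+sn*q[1],2),y=round(-sn*q[0]+c*q[1],2),und=round(s['eef_pos'][2]+22.1,2),dyaw=round(s['eef_rot'][2]-np.pi/2-CY,4),rp=np.round(s['eef_rot'][:2],4).tolist(),Fx=round(c*f[0]+sn*f[1],1),Fy=round(-sn*f[0]+c*f[1],1),Fz=round(f[2],1),M=np.round(m,2).tolist(),gap=round(s['finger_gap'],1))
if __name__=='__main__': print(rel())
E
python3 rel.py
python3 - <<'E'
from h import *
c=snap('wrist','wrist8.png')
cv2.imwrite('pics/w8.png',cv2.resize(c['color'],(768,576),interpolation=cv2.INTER_CUBIC))
c=snap('side','side8.png');cv2.imwrite('pics/s8.png',cv2.resize(c['color'][120:270,170:330],None,fx=4.8,fy=4,interpolation=cv2.INTER_CUBIC))
E
```

```text
clock: 7.15
eef_pos: [469.1, -85.4, 107.1]
eef_rot: [-3.141, 0.0, 1.206]
wrist_force: [0.0, -0.7, -0.2]
finger_gap: 9.9
clock: 7.55
eef_pos: [470.8, -83.6, 68.2]
eef_rot: [-3.141, -0.0, 1.207]
wrist_force: [-0.3, 0.5, -1.0]
finger_gap: 9.4
{'t': 7.55, 'x': np.float64(-118.17), 'y': np.float64(-0.24), 'und': np.float64(90.26), 'dyaw': np.float64(0.0009), 'rp': [-3.1413, -0.0], 'Fx': np.float64(-0.5), 'Fy': np.float64(0.4), 'Fz': np.float64(-1.0), 'M': [0.02, 0.03, 0.02], 'gap': 9.4}
```

View pics/w8.png

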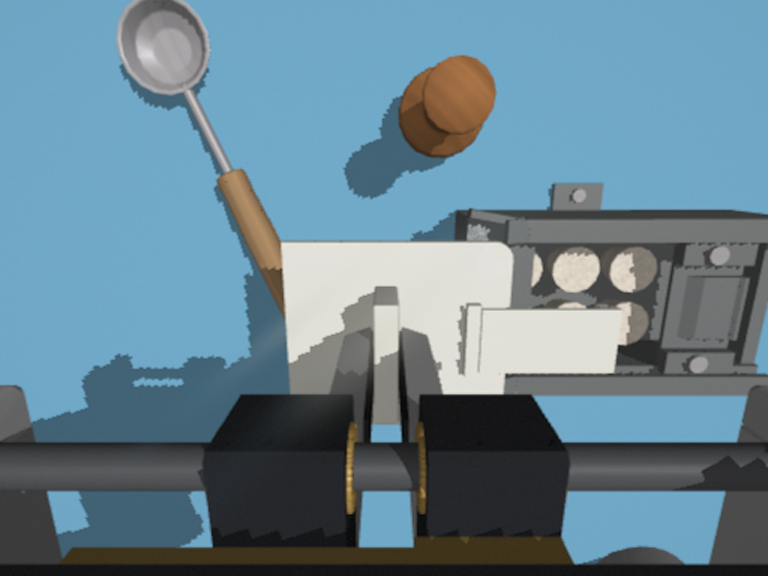

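View pics/s8.png

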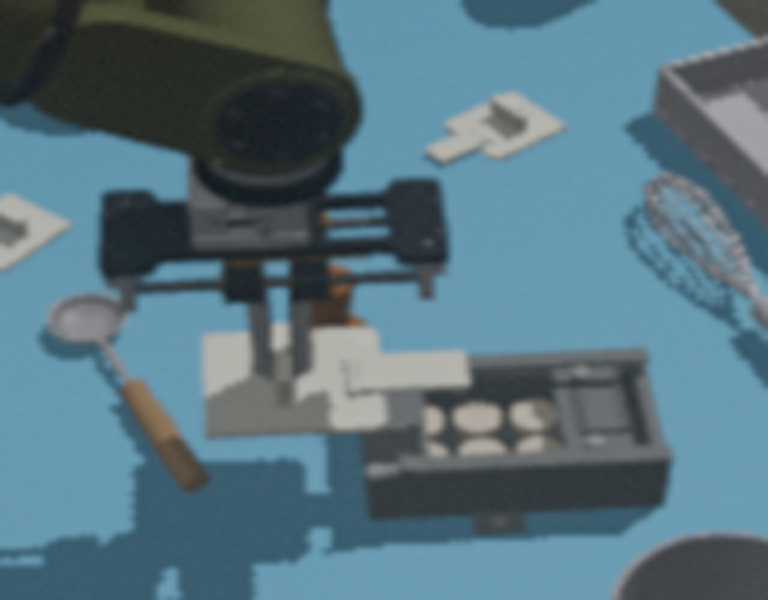

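Run:
```python
from h import *
from rel import CP,CY
w=load('wrist8');s=st()
c,sn=np.cos(CY),np.sin(CY)
def L(x,y,z):
    a=s['eef_rot'][2]-np.pi/2;p=s['eef_pos'];return (w2pix(w,[p[0]+np.cos(a)*x-np.sin(a)*y,p[1]+np.sin(a)*x+np.cos(a)*y,p[2]+22.1+z])*1.5).round(1)
def C(x,y,z): return (w2pix(w,[CP[0]+c*x-sn*y,CP[1]+sn*x+c*y,z])*1.5).round(1)
print('rear-left',L(-45,44,5),'tab tip L,R',L(101,15,8),L(101,-15,8),'fin top end',L(-5,25,35),L(5,25,35))
print('mount',C(0,58,3),'porch end L in', C(-75,50,45),'left rail outer -45',C(-45,50,55),C(60,50,55),'stop R inner rail',C(60,-38,55),C(60,38,55))
im=cv2.imread('pics/wrist8.png');cv2.imwrite('pics/w8c.png',cv2.resize(im[110:270,180:340],None,fx=4,fy=3.7,interpolation=cv2.INTER_CUBIC))
im=cv2.imread('pics/wrist8.png');cv2.imwrite('pics/w8d.png',cv2.resize(im[110:270,290:512],None,fx=3.5,fy=3.5,interpolation=cv2.INTER_CUBIC))
```

```text
rear-left [282.6 243.1] tab tip L,R [618.  309.7] [609.2 372.4] fin top end [374.7 306.5] [401.4 306.5]
mount [577.2 195.8] porch end L in [467.7 215.9] left rail outer -45 [529.7 218. ] [734.5 218.1] stop R inner rail [703.  375.2] [729.9 241.4]
```

View pics/w8d.png

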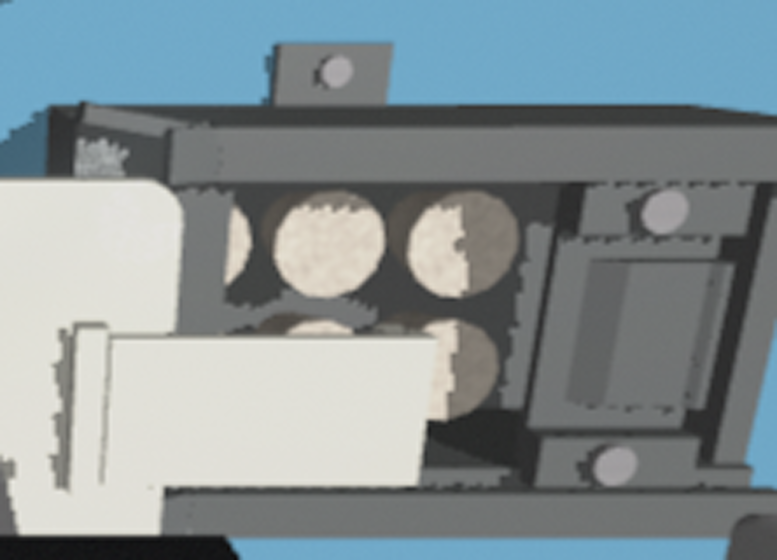

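```bash
python3 -m jog '[[0,0,2.5,0,0,0,0],[0,0,1.2,0,0,0,0],[0,0,0.4,0,0,0,0],[0,0,0,0,0,0,0],[0,0,0,0,0,0,0]]' >/dev/null; python3 rel.py;  python3 -m jog '[[0,0,0.15,0,0,0,0],[0,0,0,0,0,0,0]]'>/dev/null; python3 rel.py
```

```text
{'t': 8.15, 'x': np.float64(-117.85), 'y': np.float64(-0.79), 'und': np.float64(49.68), 'dyaw': np.float64(-0.0001), 'rp': [3.1407, -0.0001], 'Fx': np.float64(0.2), 'Fy': np.float64(-0.2), 'Fz': np.float64(-0.4), 'M': [0.02, 0.06, -0.04], 'gap': 10.0}
{'t': 8.35, 'x': np.float64(-118.12), 'y': np.float64(-0.91), 'und': np.float64(47.74), 'dyaw': np.float64(-0.0002), 'rp': [3.1411, -0.0], 'Fx': np.float64(0.1), 'Fy': np.float64(1.1), 'Fz': np.float64(-0.7), 'M': [0.02, 0.08, -0.01], 'gap': 9.4}
```

```bash
python3 -m jog '[[0.05,0,0.1,0,0,0,0],[0,0,0,0,0,0,0],[0,0,0,0,0,0,0]]' >/dev/null; python3 rel.py;  python3 -m jog '[[0,0,0.1,0,0,0,0],[0,0,0,0,0,0,0]]'>/dev/null; python3 rel.py; python3 -m jog '[[0,0,0.06,0,0,0,0],[0,0,0,0,0,0,0]]'>/dev/null; python3 rel.py
```

```text
{'t': 8.65, 'x': np.float64(-118.26), 'y': np.float64(-0.4), 'und': np.float64(46.49), 'dyaw': np.float64(-0.0001), 'rp': [3.1415, 0.0], 'Fx': np.float64(-0.4), 'Fy': np.float64(0.2), 'Fz': np.float64(-1.3), 'M': [-0.02, 0.07, -0.04], 'gap': 9.7}
{'t': 8.85, 'x': np.float64(-118.36), 'y': np.float64(-0.45), 'und': np.float64(45.33), 'dyaw': np.float64(-0.0002), 'rp': [-3.1414, 0.0], 'Fx': np.float64(0.1), 'Fy': np.float64(-0.3), 'Fz': np.float64(-0.7), 'M': [-0.02, 0.05, 0.04], 'gap': 9.5}
{'t': 9.05, 'x': np.float64(-118.19), 'y': np.float64(-0.42), 'und': np.float64(44.94), 'dyaw': np.float64(-0.0002), 'rp': [3.1413, -0.0], 'Fx': np.float64(-0.8), 'Fy': np.float64(-0.8), 'Fz': np.float64(1.0), 'M': [-0.01, 0.02, -0.06], 'gap': 9.5}
```

Light touch on the porch at the expected 45 mm. I'm sliding in with small, checked steps.

```bash
for i in 1 2; do python3 -m jog '[[0,0.3,0,0,0,0,0],[0,0.3,0,0,0,0,0],[0,0,0,0,0,0,0]]' >/dev/null; python3 rel.py; done
python3 - <<'E'
from h import *
c=snap('wrist','wrist9.png')
cv2.imwrite('pics/w9.png',cv2.resize(c['color'][110:270,250:512],None,fx=3,fy=3,interpolation=cv2.INTER_CUBIC))
c=snap('side','side9.png');cv2.imwrite('pics/s9.png',cv2.resize(c['color'][160:260,200:330],None,fx=5.8,fy=5.8,interpolation=cv2.INTER_CUBIC))
E
```

```text
{'t': 9.35, 'x': np.float64(-111.75), 'y': np.float64(-0.42), 'und': np.float64(44.93), 'dyaw': np.float64(-0.0003), 'rp': [3.1411, -0.0001], 'Fx': np.float64(0.5), 'Fy': np.float64(-0.1), 'Fz': np.float64(1.4), 'M': [-0.09, -0.18, -0.03], 'gap': 9.9}
{'t': 9.65, 'x': np.float64(-105.81), 'y': np.float64(-0.42), 'und': np.float64(44.9), 'dyaw': np.float64(-0.0002), 'rp': [3.1411, -0.0], 'Fx': np.float64(0.9), 'Fy': np.float64(-0.2), 'Fz': np.float64(1.4), 'M': [-0.05, -0.23, -0.04], 'gap': 9.7}
```

View pics/w9.png

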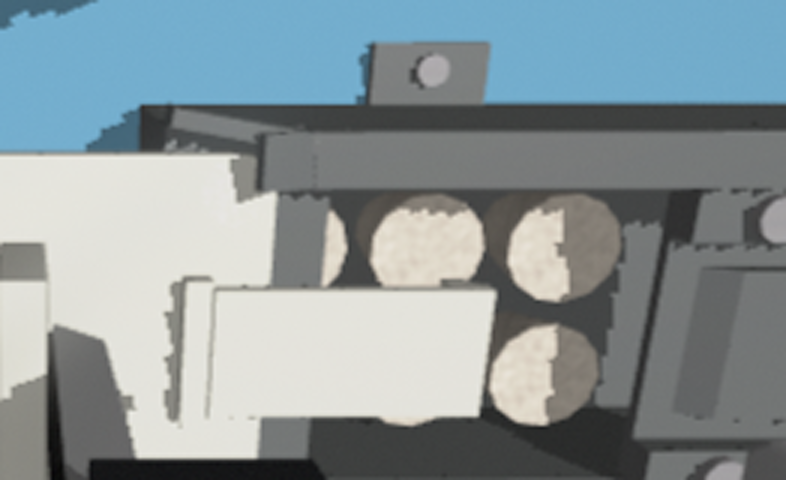

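View pics/s9.png

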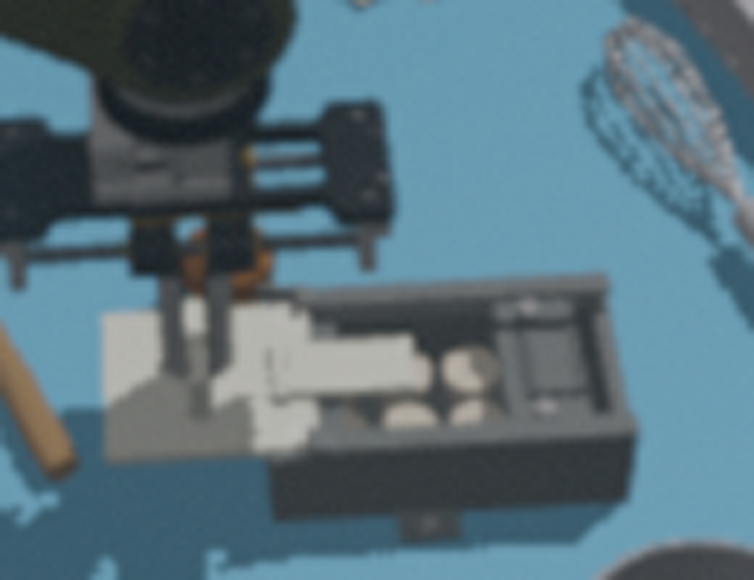

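Front corners are under both lip flares (wrist crop left lip at (262,165)), and forces are about 1 N. Continuing.

```bash
for i in 1 2 3; do python3 -m jog '[[0,0.3,0,0,0,0,0],[0,0.3,0,0,0,0,0],[0,0.3,0,0,0,0,0],[0,0.1,0,0,0,0,0],[0,0,0,0,0,0,0]]' >/dev/null; python3 rel.py; done
```

```text
{'t': 10.25, 'x': np.float64(-95.9), 'y': np.float64(-0.45), 'und': np.float64(44.9), 'dyaw': np.float64(-0.0003), 'rp': [3.141, -0.0], 'Fx': np.float64(-0.6), 'Fy': np.float64(-0.0), 'Fz': np.float64(3.5), 'M': [-0.08, -0.24, 0.02], 'gap': 9.2}
{'t': 10.75, 'x': np.float64(-86.05), 'y': np.float64(-0.42), 'und': np.float64(44.96), 'dyaw': np.float64(-0.0003), 'rp': [3.1412, -0.0], 'Fx': np.float64(-0.0), 'Fy': np.float64(-0.0), 'Fz': np.float64(4.4), 'M': [-0.03, -0.03, -0.07], 'gap': 9.5}
{'t': 11.25, 'x': np.float64(-76.05), 'y': np.float64(-0.39), 'und': np.float64(45.01), 'dyaw': np.float64(-0.0002), 'rp': [3.1413, -0.0], 'Fx': np.float64(0.4), 'Fy': np.float64(-0.7), 'Fz': np.float64(4.8), 'M': [0.04, 0.05, -0.01], 'gap': 9.8}
```

```bash
python3 -m jog '[[0,0.2,-0.02,0,0,0,0],[0,0.3,0,0,0,0,0],[0,0.3,0,0,0,0,0],[0,0.2,0,0,0,0,0],[0,0,0,0,0,0,0]]' >/dev/null; python3 rel.py;  python3 -m jog '[[0,0.3,-0.01,0,0,0,0],[0,0.3,0,0,0,0,0],[0,0.3,0,0,0,0,0],[0,0,0,0,0,0,0]]' >/dev/null; python3 rel.py
python3 - <<'E'
from h import *
c=snap('wrist','wrist10.png')
cv2.imwrite('pics/w10.png',cv2.resize(c['color'][110:270,250:512],None,fx=3,fy=3,interpolation=cv2.INTER_CUBIC))
E
```

```text
{'t': 11.75, 'x': np.float64(-65.86), 'y': np.float64(-0.43), 'und': np.float64(45.03), 'dyaw': np.float64(-0.0002), 'rp': [3.1411, -0.0], 'Fx': np.float64(0.8), 'Fy': np.float64(-0.0), 'Fz': np.float64(2.7), 'M': [-0.02, -0.18, 0.03], 'gap': 9.6}
{'t': 12.15, 'x': np.float64(-56.93), 'y': np.float64(-0.48), 'und': np.float64(45.03), 'dyaw': np.float64(-0.0003), 'rp': [3.1414, 0.0], 'Fx': np.float64(0.6), 'Fy': np.float64(-0.4), 'Fz': np.float64(0.5), 'M': [-0.12, -0.08, -0.01], 'gap': 9.5}
```

View pics/w10.png

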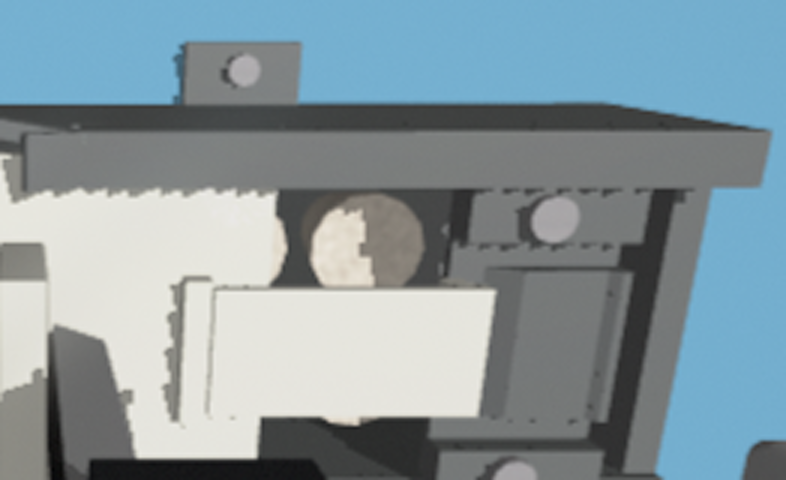

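The tab tip is now at the ramp start (crop col 490), and the stops work out at caddy x ≈ 39. From here I'm going in finer steps, watching for ramp, flat, bump and click.

```bash
for i in 1 2 3 4 5 6; do python3 -m jog '[[0,0.2,0,0,0,0,0],[0,0.2,0,0,0,0,0]]' >/dev/null; python3 rel.py|cut -c1-420; done
```

```text
{'t': 12.4, 'x': np.float64(-53.29), 'y': np.float64(-0.43), 'und': np.float64(45.04), 'dyaw': np.float64(-0.0002), 'rp': [-3.1413, 0.0], 'Fx': np.float64(-0.6), 'Fy': np.float64(0.5), 'Fz': np.float64(-0.8), 'M': [0.02, 0.06, 0.02], 'gap': 9.6}
{'t': 12.6, 'x': np.float64(-49.25), 'y': np.float64(-0.41), 'und': np.float64(45.15), 'dyaw': np.float64(-0.0002), 'rp': [-3.1413, 0.0], 'Fx': np.float64(-2.6), 'Fy': np.float64(0.1), 'Fz': np.float64(3.3), 'M': [0.15, 0.3, -0.06], 'gap': 9.5}
{'t': 12.8, 'x': np.float64(-45.18), 'y': np.float64(-0.41), 'und': np.float64(45.31), 'dyaw': np.float64(-0.0002), 'rp': [-3.1415, 0.0], 'Fx': np.float64(-4.9), 'Fy': np.float64(0.6), 'Fz': np.float64(4.3), 'M': [0.12, 0.33, -0.02], 'gap': 9.5}
{'t': 13.0, 'x': np.float64(-40.65), 'y': np.float64(-0.4), 'und': np.float64(45.47), 'dyaw': np.float64(-0.0002), 'rp': [3.1404, -0.0001], 'Fx': np.float64(-2.1), 'Fy': np.float64(-0.7), 'Fz': np.float64(4.8), 'M': [-0.05, -0.17, -0.03], 'gap': 9.6}
{'t': 13.2, 'x': np.float64(-36.86), 'y': np.float64(-0.43), 'und': np.float64(45.36), 'dyaw': np.float64(-0.0002), 'rp': [3.1409, -0.0], 'Fx': np.float64(-0.6), 'Fy': np.float64(-1.3), 'Fz': np.float64(5.2), 'M': [-0.06, -0.11, -0.04], 'gap': 9.4}
{'t': 13.4, 'x': np.float64(-32.94), 'y': np.float64(-0.43), 'und': np.float64(45.38), 'dyaw': np.float64(-0.0002), 'rp': [3.1411, -0.0], 'Fx': np.float64(-1.9), 'Fy': np.float64(-0.3), 'Fz': np.float64(5.6), 'M': [-0.09, -0.03, -0.01], 'gap': 9.9}
```

The ramp gave 4.9 N between x ≈ -51 and -43 and then fell to the flat, which predicts the click near x = -18.

```bash
for i in 1 2; do python3 -m jog '[[0,0.2,0,0,0,0,0],[0,0.2,0,0,0,0,0]]' >/dev/null; python3 rel.py|cut -c1-420; done; for i in 1 2 3; do python3 -m jog '[[0,0.1,0,0,0,0,0]]' >/dev/null; python3 rel.py|cut -c1-420; done
```

```text
{'t': 13.6, 'x': np.float64(-28.91), 'y': np.float64(-0.41), 'und': np.float64(45.39), 'dyaw': np.float64(-0.0002), 'rp': [3.1411, -0.0001], 'Fx': np.float64(-1.9), 'Fy': np.float64(0.2), 'Fz': np.float64(4.9), 'M': [-0.04, -0.11, 0.07], 'gap': 9.8}
{'t': 13.8, 'x': np.float64(-25.26), 'y': np.float64(-0.43), 'und': np.float64(45.24), 'dyaw': np.float64(-0.0002), 'rp': [-3.1412, 0.0], 'Fx': np.float64(-5.4), 'Fy': np.float64(-0.0), 'Fz': np.float64(5.7), 'M': [0.31, 0.72, 0.01], 'gap': 9.6}
{'t': 13.9, 'x': np.float64(-24.64), 'y': np.float64(-0.43), 'und': np.float64(45.17), 'dyaw': np.float64(-0.0002), 'rp': [-3.1403, 0.0], 'Fx': np.float64(-5.4), 'Fy': np.float64(-0.0), 'Fz': np.float64(8.2), 'M': [0.31, 0.84, -0.02], 'gap': 9.5}
{'t': 14.0, 'x': np.float64(-23.9), 'y': np.float64(-0.43), 'und': np.float64(45.11), 'dyaw': np.float64(-0.0002), 'rp': [-3.1397, 0.0001], 'Fx': np.float64(-9.0), 'Fy': np.float64(0.7), 'Fz': np.float64(7.0), 'M': [0.59, 1.47, -0.04], 'gap': 9.6}
{'t': 14.1, 'x': np.float64(-22.21), 'y': np.float64(-0.41), 'und': np.float64(45.39), 'dyaw': np.float64(-0.0002), 'rp': [-3.1416, -0.0], 'Fx': np.float64(-1.7), 'Fy': np.float64(-0.2), 'Fz': np.float64(5.4), 'M': [-0.05, -0.02, -0.05], 'gap': 9.6}
```

```bash
python3 - <<'E'
from h import *
c=snap('wrist','wrist11.png')
cv2.imwrite('pics/w11.png',cv2.resize(c['color'][120:270,330:480],None,fx=4,fy=4,interpolation=cv2.INTER_CUBIC))
c=snap('side','side11.png');cv2.imwrite('pics/s11.png',cv2.resize(c['color'][180:250,235:325],None,fx=8,fy=8,interpolation=cv2.INTER_CUBIC))
E
python3 rel.py
```

```text
{'t': 14.2, 'x': np.float64(-21.94), 'y': np.float64(-0.4), 'und': np.float64(45.44), 'dyaw': np.float64(-0.0002), 'rp': [3.141, -0.0001], 'Fx': np.float64(-1.6), 'Fy': np.float64(-0.1), 'Fz': np.float64(6.5), 'M': [0.01, -0.11, -0.03], 'gap': 9.5}
```

View pics/w11.png

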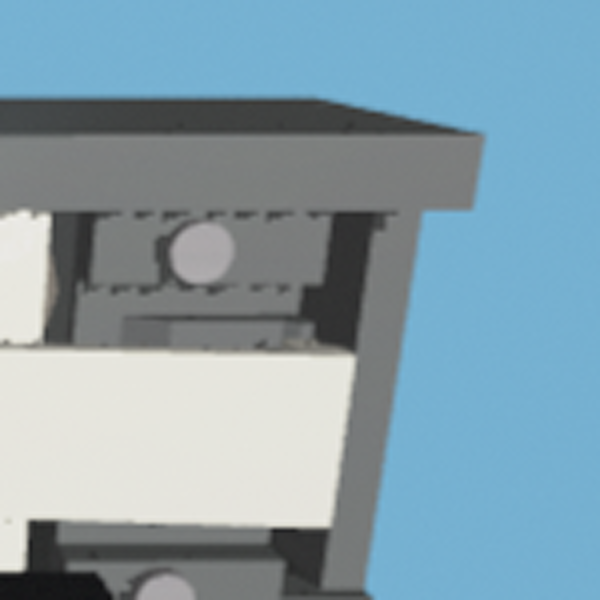

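View pics/s11.png

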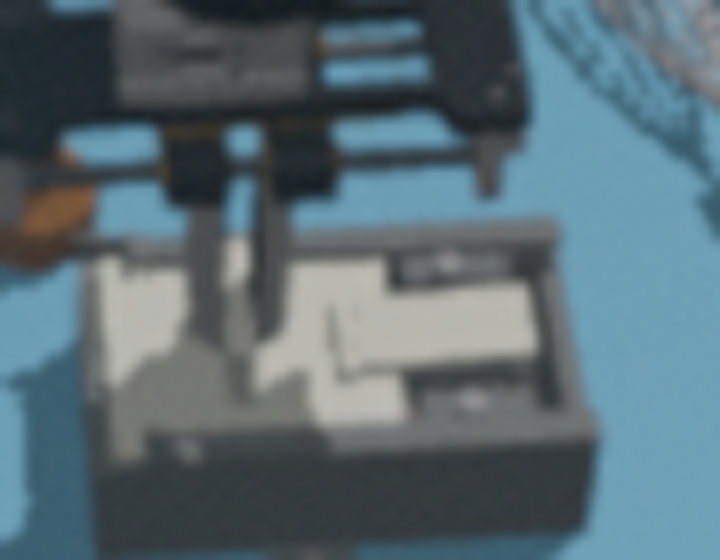

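Not clicked yet: the tab is still bent up and the front edge is about 4-5 mm short of the stops. The hook is on top of the bump, so I'm continuing in 1 mm steps.

```bash
for i in 1 2 3 4; do python3 -m jog '[[0,0.1,0,0,0,0,0]]' >/dev/null; python3 rel.py|cut -c1-420; done
```

```text
{'t': 14.3, 'x': np.float64(-21.06), 'y': np.float64(-0.4), 'und': np.float64(45.43), 'dyaw': np.float64(-0.0002), 'rp': [3.1412, -0.0001], 'Fx': np.float64(-2.0), 'Fy': np.float64(-0.1), 'Fz': np.float64(5.1), 'M': [0.01, -0.03, -0.0], 'gap': 10.0}
{'t': 14.4, 'x': np.float64(-20.02), 'y': np.float64(-0.42), 'und': np.float64(45.44), 'dyaw': np.float64(-0.0002), 'rp': [3.1411, -0.0], 'Fx': np.float64(-1.5), 'Fy': np.float64(-0.4), 'Fz': np.float64(6.0), 'M': [-0.01, -0.05, 0.01], 'gap': 10.0}
{'t': 14.5, 'x': np.float64(-18.98), 'y': np.float64(-0.42), 'und': np.float64(45.43), 'dyaw': np.float64(-0.0002), 'rp': [3.1411, -0.0], 'Fx': np.float64(-1.7), 'Fy': np.float64(-0.7), 'Fz': np.float64(5.6), 'M': [-0.07, -0.08, -0.02], 'gap': 10.0}
{'t': 14.6, 'x': np.float64(-17.91), 'y': np.float64(-0.42), 'und': np.float64(45.46), 'dyaw': np.float64(-0.0002), 'rp': [3.1409, -0.0], 'Fx': np.float64(-1.3), 'Fy': np.float64(-0.4), 'Fz': np.float64(5.5), 'M': [-0.07, -0.1, 0.03], 'gap': 9.8}
```

```bash
for i in 1 2 3; do python3 -m jog '[[0,0.07,0,0,0,0,0]]' >/dev/null; python3 rel.py|cut -c1-420; done
```

```text
{'t': 14.7, 'x': np.float64(-16.77), 'y': np.float64(-0.43), 'und': np.float64(45.41), 'dyaw': np.float64(-0.0002), 'rp': [3.1399, -0.0001], 'Fx': np.float64(1.3), 'Fy': np.float64(-0.0), 'Fz': np.float64(-0.5), 'M': [-0.04, -0.04, 0.0], 'gap': 9.7}
{'t': 14.8, 'x': np.float64(-16.8), 'y': np.float64(-0.46), 'und': np.float64(45.0), 'dyaw': np.float64(-0.0002), 'rp': [-3.1414, 0.0], 'Fx': np.float64(-2.0), 'Fy': np.float64(-0.1), 'Fz': np.float64(5.6), 'M': [0.11, 0.34, 0.0], 'gap': 9.6}
{'t': 14.9, 'x': np.float64(-16.47), 'y': np.float64(-0.47), 'und': np.float64(45.01), 'dyaw': np.float64(-0.0003), 'rp': [-3.1406, 0.0], 'Fx': np.float64(-1.5), 'Fy': np.float64(-0.3), 'Fz': np.float64(4.2), 'M': [0.07, 0.28, 0.01], 'gap': 9.9}
```

```bash
python3 - <<'E'
from h import *
c=snap('wrist','wrist12.png')
cv2.imwrite('pics/w12.png',cv2.resize(c['color'][120:270,330:480],None,fx=4,fy=4,interpolation=cv2.INTER_CUBIC))
c=snap('side','side12.png');cv2.imwrite('pics/s12.png',cv2.resize(c['color'][180:250,235:325],None,fx=8,fy=8,interpolation=cv2.INTER_CUBIC))
E
python3 rel.py
```

```text
{'t': 15.0, 'x': np.float64(-16.37), 'y': np.float64(-0.46), 'und': np.float64(45.04), 'dyaw': np.float64(-0.0002), 'rp': [-3.141, 0.0001], 'Fx': np.float64(-1.2), 'Fy': np.float64(-0.9), 'Fz': np.float64(4.0), 'M': [0.02, 0.14, 0.01], 'gap': 9.4}
```

View pics/w12.png

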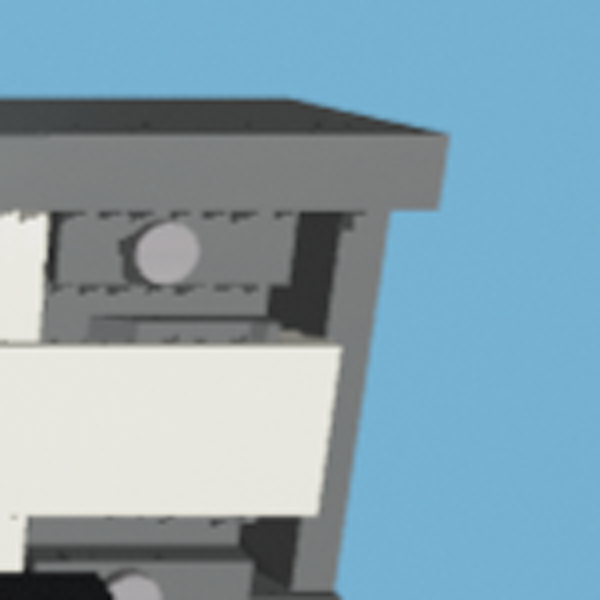

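View pics/s12.png

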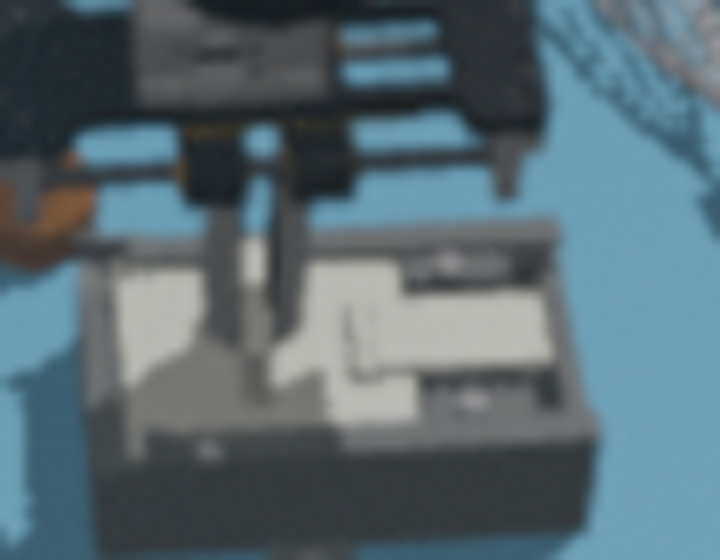

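The tab has snapped down: its edges are parallel again, tip corner at crop (342,345) versus the flared one at (356,352) before, and Fx and Fz dropped at x ≈ -17. Now the last 1-2 mm to the stops, gently.

```bash
for i in 1 2 3; do python3 -m jog '[[0,0.05,0,0,0,0,0],[0,0,0,0,0,0,0]]' >/dev/null; python3 rel.py|cut -c1-420; done
```

```text
{'t': 15.2, 'x': np.float64(-15.8), 'y': np.float64(-0.42), 'und': np.float64(45.04), 'dyaw': np.float64(-0.0002), 'rp': [-3.1413, 0.0], 'Fx': np.float64(0.0), 'Fy': np.float64(0.1), 'Fz': np.float64(2.7), 'M': [0.08, 0.17, -0.02], 'gap': 9.7}
{'t': 15.4, 'x': np.float64(-15.25), 'y': np.float64(-0.44), 'und': np.float64(45.03), 'dyaw': np.float64(-0.0002), 'rp': [-3.1413, 0.0], 'Fx': np.float64(-0.8), 'Fy': np.float64(-0.2), 'Fz': np.float64(0.8), 'M': [0.02, 0.08, 0.01], 'gap': 9.8}
{'t': 15.6, 'x': np.float64(-14.82), 'y': np.float64(-0.44), 'und': np.float64(45.04), 'dyaw': np.float64(-0.0002), 'rp': [-3.1412, 0.0], 'Fx': np.float64(-1.0), 'Fy': np.float64(-0.1), 'Fz': np.float64(1.2), 'M': [0.04, 0.24, 0.03], 'gap': 9.3}
```

```bash
for i in 1 2; do python3 -m jog '[[0,0.04,0,0,0,0,0],[0,0,0,0,0,0,0]]' >/dev/null; python3 rel.py|cut -c1-420; done
```

```text
{'t': 15.8, 'x': np.float64(-14.78), 'y': np.float64(-0.5), 'und': np.float64(45.04), 'dyaw': np.float64(-0.0002), 'rp': [-3.1403, 0.0002], 'Fx': np.float64(-4.8), 'Fy': np.float64(-0.3), 'Fz': np.float64(4.1), 'M': [0.24, 0.86, 0.03], 'gap': 10.0}
{'t': 16.0, 'x': np.float64(-14.83), 'y': np.float64(-0.47), 'und': np.float64(45.02), 'dyaw': np.float64(-0.0001), 'rp': [-3.1393, 0.0002], 'Fx': np.float64(-8.0), 'Fy': np.float64(-0.2), 'Fz': np.float64(6.3), 'M': [0.41, 1.45, 0.02], 'gap': 9.6}
```

At the stops: x is held at -14.8 and Fx has risen to 8 N. I'm relaxing the push, releasing and lifting straight up.

```bash
python3 -m jog '[[0,-0.06,-0.02,0,0,0,0],[0,0,0,0,0,0,0]]'>/dev/null; python3 rel.py; python3 -m jog '[[0,0,0,0,0,0,30],[0,0,0,0,0,0,30],[0,0,0,0,0,0,30],[0,0,0,0,0,0,30]]'>/dev/null; python3 rel.py; python3 -m jog '[[0,0,-1,0,0,0,30],[0,0,-3,0,0,0,30],[0,0,-4,0,0,0,30],[0,0,-4,0,0,0,30],[0,0,0,0,0,0,30],[0,0,0,0,0,0,30]]'
python3 - <<'E'
from h import *
c=snap('wrist','wrist13.png')
cv2.imwrite('pics/w13.png',cv2.resize(c['color'],(768,576),interpolation=cv2.INTER_CUBIC))
c=snap('side','side13.png');cv2.imwrite('pics/s13.png',cv2.resize(c['color'][110:260,180:340],None,fx=4.8,fy=4,interpolation=cv2.INTER_CUBIC))
E
```

```text
{'t': 16.2, 'x': np.float64(-14.78), 'y': np.float64(-0.46), 'und': np.float64(45.1), 'dyaw': np.float64(-0.0002), 'rp': [-3.1409, 0.0001], 'Fx': np.float64(-2.0), 'Fy': np.float64(0.1), 'Fz': np.float64(0.4), 'M': [0.12, 0.53, 0.1], 'gap': 9.7}
{'t': 16.6, 'x': np.float64(-14.38), 'y': np.float64(-0.43), 'und': np.float64(45.39), 'dyaw': np.float64(-0.0002), 'rp': [3.1413, -0.0], 'Fx': np.float64(0.0), 'Fy': np.float64(1.2), 'Fz': np.float64(0.2), 'M': [-0.01, 0.04, -0.0], 'gap': 28.1}
clock: 17.2
eef_pos: [567.8, -120.9, 144.4]
eef_rot: [3.14, -0.0, 1.206]
wrist_force: [-0.3, -0.3, -0.4]
finger_gap: 28.2
```

View pics/w13.png

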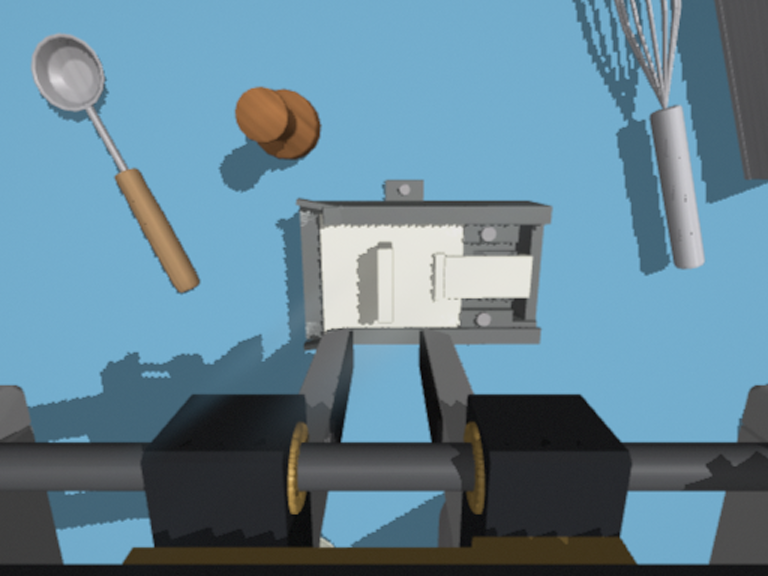

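View pics/s13.png

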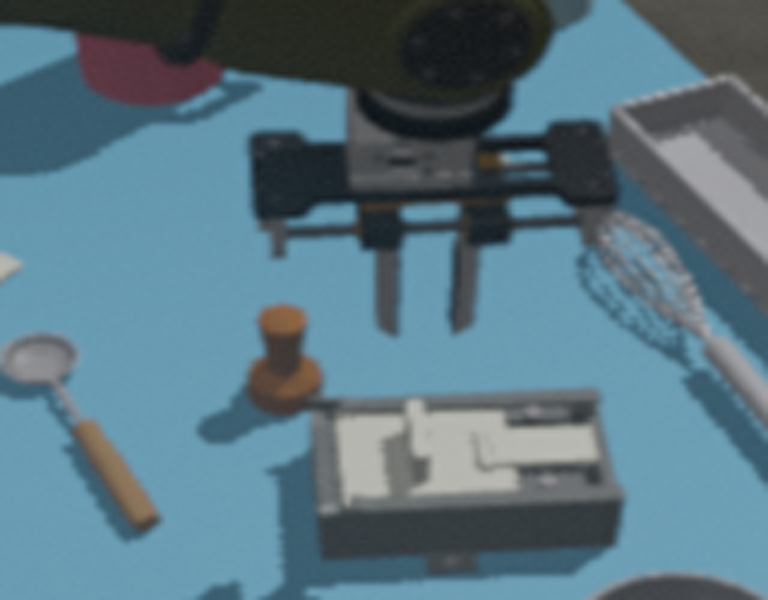

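Run:
```python
import cv2
im=cv2.imread('pics/wrist13.png')
cv2.imwrite('pics/w13c.png',cv2.resize(im[125:235,195:370],None,fx=4.4,fy=4.4,interpolation=cv2.INTER_CUBIC))
```

```text
(no output)
```

View pics/w13c.png

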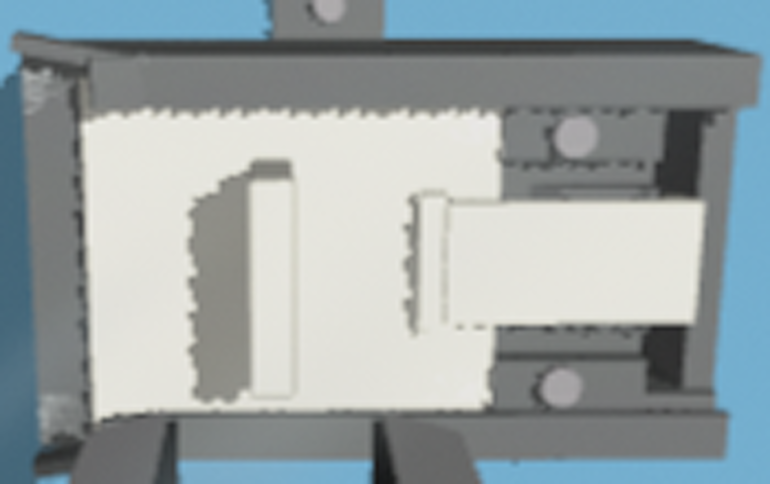

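The front edge is against both stops (crop col ~500), the tab is flat with its tip past the ledge (col ~705), and the gripper is clear. Handing in.

```bash
python3 -c "
from cell import order
print(order.sign_off())"
```

```text
the job is handed in; nothing more can be done
None
```

The caddy is closed: the lid is fully home against the stops, its tab has clicked down behind the ledge, and the gripper has let go. I handed the job in shortly after 17.2 s on the robot's clock, against the 58 s limit.

**Pick-up:** I took the largest of the three white lids. My first grasp shut on nothing, because the fingertips sit about 30 mm higher than the reported TCP position suggests. I felt my way down in small steps and gripped the fin properly, with a gap of 9.7 mm on the 10 mm fin.

**Feeding in:** I laid the front edge on the porch and slid the lid under the rails. The forces along the slide matched the description: about 5 N on the ramp and about 2 N on the flat. The last bump took 9 N, and the click came near caddy x = -17. I then pushed gently to the stops, reaching 8 N at x = -14.8.

**Final checks:** The last pictures show the tab lying flat and the front edge against both stops. The tamper, spoon and whisk are where they were; I did not check the other items closely at the end. The gripper is clear of the lid, with wrist force near zero.

**Disagreements:**
- **Early force drop:** The force fell at about x = -23, before the real click. The picture showed the tab still bent up there, so I kept going.
- **Stop position:** The stops were felt about 1 mm further on than the pictures had suggested.

The highest slide force I read was 9 N and the highest downward force about 8 N, both under the 20 N limit. Forces were read only at the end of each move, not continuously.

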